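Put the budgie rattle away behind the bird-proof catch

TASK

Put the orange rattle away in the upper drawer of the plastic drawer unit: reach through the gap behind the drawer front, hold the orange sprung catch down and pull the drawer well open, lay the rattle gently inside on the drawer floor, then push the drawer fully shut so that the catch springs back up and locks. Leave the steel cup, the ramekin and the bamboo swing where they are.

Things in the scene. Friction and masses are not known exactly. Their poses are not given: they have to be found in the camera images.
- unit: fixed plastic unit of two drawers, 260 deep (x), 300 wide (y), 194 high, pale grey with teal fronts; origin under its middle. The fronts face the robot (unit's -x), turned up to 11 degrees; their back faces are at x = -130, 12 thick. The lower one is bolted shut. A birch nest box with overhanging dark roof is fixed on top.
- gap (a point): middle of the finger gap, at the level of the unit's top (194 above the table), fixed to the unit, axes as the unit's. Seen from above the gap with the drawer shut is 50 long (x) and 110 wide (y), open down to the catch.
- roof_edge (a point): middle of the nest box roof's lower front edge, 280 above the table, 34 mm behind the drawer front's back face; the roof is 250 wide (y), 12 thick, and overhangs the gap; the box wall is 21 mm behind this edge. A gripper must lean to reach into the gap: fingers forward and down, its body back towards the robot.
- drawer (a joint): opening of the upper drawer in m along the unit's -x: 0 shut, 0.15 fully open; light friction (about 1 N). When locked it has only about 2 mm of play.
- front_top (a point): top edge of the upper drawer's front, at the middle of its width, on the back face of the front; moves with the drawer; axes as the unit's. The front is 296 wide, 68 high and 12 thick, and its top edge is 184 above the table. No handle: it is pulled by a finger hooked behind its top edge.
- catch (a joint): how far the catch is pressed down, m: 0 up (sprung), 0.012 at its stop. The drawer is free once pressed 0.006 or more; the spring takes about 2 N to start, 4.6 N at the stop. Keep it pressed until the drawer has come about 15 mm. It is bevelled: pushing the drawer shut (about 5 N) snaps it home by itself.
- catch_pad (a point): top face of the orange catch plate, 22 mm behind the drawer front's back face and 8 mm below the front's top edge, half-way along the plate's width. The plate is 60 wide (y); in x it lies open in the gap from 19 mm before to 28 mm beyond this point. Moves with drawer and catch; axes as the unit's, z up.
- drawer_in (a point): on the upper drawer's inner floor (122 above the table), 68 mm behind the drawer front, 50 mm right (-y) of the drawer's middle: a free place when open. Moves with the drawer; axes as the unit's. Inside it is 226 long (x), 272 wide (y), walls 40 high; the catch hangs over the left part only, 90 to 150 mm left (+y) of this point.
- rattle_center (a point): centre of the loose orange rattle, a dumb-bell 110 long (x) lying flat on the table: two square heads 32 long, 36 wide, 34 high, with yellow bands, and between them a round handle 20 thick, 46 long along x; the centre is 17 above what it lies on. About 60 g.
- cup: stainless steel feeding cup, open, 84 across, 45 high; origin under its middle. Bystander.
- ramekin: beige ceramic ramekin, open, 84 across, 45 high; origin under its middle. Bystander.
- swing: bamboo budgie swing lying flat, about 80 (x) x 112 (y), 12 high; origin near its middle on the table. Bystander.
Things that resemble listed ones, but are neither listed nor needed, are in the scene too. Of the things that look like the part that bears rattle_center, the largest one is meant.

How it is judged:
On the way, in this order (a step that is already met when the one before it is completed fails the run):
1. the catch is pressed down at least 4 mm with the drawer still shut (within 20 mm) (value of joint catch above 0.004 m and value of joint drawer below 0.02 m), for 0.05 s.
2. the upper drawer is open by at least 100 mm (value of joint drawer above 0.1 m), for 0.2 s.
3. the rattle lies on the drawer floor (its centre within 35 mm of the floor), let go, with the drawer still open at least 60 mm (value of joint drawer above 0.06 m and z of rattle_center in the frame of drawer_in between 0 and 0.035 m and x of rattle_center in the frame of drawer_in between -0.068 and 0.16 m and y of rattle_center in the frame of drawer_in between -0.09 and 0.19 m and contact force between the fingers and rattle below 0.05 N), for 0.2 s.
At the end, for the whole second after the job is handed in: The upper drawer is shut to within 6 mm, its catch is up to within 3 mm, and the rattle is at rest inside it on the drawer floor (its centre within 35 mm of the floor) (value of joint drawer below 0.006 m and value of joint catch below 0.003 m and z of rattle_center in the frame of drawer_in between 0 and 0.035 m and x of rattle_center in the frame of drawer_in between -0.068 and 0.16 m and y of rattle_center in the frame of drawer_in between -0.09 and 0.19 m and linear speed of rattle below 0.03 m/s); the robot touches nothing.
It fails at once if the cup is moved more than 30 mm (distance of cup from where it was at the start of the episode above 0.03 m).
It fails at once if the ramekin is moved more than 30 mm (distance of ramekin from where it was at the start of the episode above 0.03 m).
It fails at once if the swing is moved more than 30 mm (distance of swing from where it was at the start of the episode above 0.03 m).
It fails at once if the rattle is dropped or thrown (faster than 0.9 m/s out of the fingers, a fall of about 40 mm) (linear speed of rattle above 0.9 m/s and contact force between the fingers and rattle below 0.02 N).
It also fails if it takes over 64 s, if anything falls off the work surface, if the arm or the gripper's body presses on something with over 40 N, if the wrist force passes 120 N, or if a joint passes its speed limit or range.

ROBOT

A 7-joint arm with a two-finger parallel gripper is mounted at the origin on the work surface. World frame = base frame: x ahead of the robot, y to its left, z up, the work surface at z = 0. Lengths are in m, angles in rad, forces in N, time in s.
With the tool pointing down it reaches from about 0.4 to 0.85 m from the base axis. Payload 4.5 kg.
Tool frame: the origin (TCP) lies at the very end of the fingers, on their centre line; the grasp point (between the pads) lies behind it (r.grip_depth is the z of the grasp point in the tool frame, in m); z points along the fingers, y is the direction in which the jaws open and shut (so a half turn about z gives the same grasp; the last joint's range is limited). The gripper opens to 88 mm and grips with 3 to 60 N. Pads are 18 mm wide; open, the fingers measure 123 mm over their backs; the gripper's body (75 mm by 187 mm) begins 45 mm behind the grasp point.
Start: joints at [-1.29, 0.689, -0.195, 1.565, 0.157, 0.902, -0.215], TCP at [0.153, 0.606, 0.239] pointing down, gripper open.
Joint ranges: [-3.01, 3.01], [-0.46, 2.08], [-1.47, 1.51], [0.13, 2.56], [-1, 4.14], [0.04, 2.09], [-2.66, 2.66]. Speed limits (rad/s): [2.57, 2.57, 3.14, 3.14, 3.14, 3.14, 3.14].

INTERFACE

Orientations are given as a unit quaternion [x, y, z, w].
In Python, from plant import sensors, cams, r gives the robot as it stands. The module is installed in compiled form; this text tells all that it offers.
- The arm moves only by the tool drive_tool, never from a script. Its argument "series" is a list that holds one entry, the list of rows, each a list of 5 numbers: the shift along the world's x, y, z in mm, then the turn about the world's z in rad, then the finger opening in mm, from 0 to 88.1. A call has 1 to 10 rows; each row shifts and turns the commanded pose from where the row before left it; what a row does not reach is not made up. A row lasts 1/10 s, in which the tool goes at most 50 mm and 8.59 degrees, less where a joint would pass 70% of its speed; a pose out of reach is approached as far as the arm can. A call with a gripper value outside its range is refused whole. The fingers move at their own pace and stop on an object; "force" is the grip in N (left out, the last holds). Time passes only in rows, so rows that do not move let the fingers close. It gives the time, the measured TCP pose, the force and the opening at its end, in the units of the state.
- sensors.get_state(): the state, without advancing time (a new reading comes with each control period).
- cams.snapshot(name): name is "scene" or "top" or "wrist"; returns the picture (384x512x3 uint8, blue, green, red); there is no depth.
- cams.camera_model(name): a dict with "fx", "fy", "cx", "cy" (pixels), "camera_from_world" (4x4, takes a point from world to camera coordinates). Camera axes: x right, y down, z forward; pixel columns grow to the right and rows downward; lengths in m; the calibration is good to about 2 mm. A picture is of the moment at which its call begins: read the wrist's pose just before it. camera_model takes no time and is no camera call; for the wrist camera it gives the pose at the moment of the call.
- r.finish_job(): hands the job in, once; it reports no verdict.
Trained networks look in the newest picture that a camera, given by its name, has taken for a name from the list of things; names that differ only in an ending like _2 or _b are one class to them, and where a whole thing is asked for, a point or a joint stands for the part that bears it (a point fixed in the world has none). Each returns a list of dicts, best first, with "confidence" (0 to 1); they miss things now and then, are a little off and sometimes report something else, mostly with a low value. They report only what shows in the picture. A call takes as long as a camera call. They do not tell look-alikes from the thing itself.
- cams.trace(camera, name): "mask" (384x512 bool, what is visible of it) and "at" ([column, row] in pixels, amid what is visible of it).
- cams.mark_of(camera, name): "at" ([column, row] in pixels: a listed point, or the origin of a listed thing).
The state is a dict: "clock": time; "q": joint angles; "qd": joint speeds; "joint_torque": joint torques, N m; "tool_pos": TCP position; "eef_rot": TCP orientation; "contact_force": force on the tool from outside, world axes, zero at the start; "moment": the same for the moment, N m; "opening": opening from 0.0 (shut) to 1.0 (fully open).
Only numpy, scipy, OpenCV 4.12 (cv2) and the standard library are available. Lean on these libraries where they do the work, as an engineer would, in place of code of your own. Each camera call takes 0.05 s, during which the arm holds its last target.

## Working session

There is one attempt and no reset: what is moved stays moved. The work goes in short steps, Python scripts to look and compute and a tool call to move; the robot and the scene stay as the last step left them, time stands still between calls to the robot, and variables do not carry over. Pictures are saved under pics/ and viewed, and the job is handed in when it is done.

Besides the shell and the picture viewer there is one more tool, called after "Emit:" as name([rows], argument=value, ...), one row to a line, values as JSON. drive_tool: Moves the arm, as the interface text tells. Its arguments: {"type":"object","properties":{"series":{"type":"array","items":{"type":"array","items":{"type":"array","items":{"type":"number"}}}},"force":{"type":"number"}},"required":["series"]}

```bash
mkdir -p pics; ls
python3 - <<'E'
from plant import sensors,cams,r
import cv2
s=sensors.get_state()
print(s, r.grip_depth)
for c in ["scene","top","wrist"]:
    im=cams.snapshot(c); cv2.imwrite(f"pics/{c}0.png",im)
    m=cams.camera_model(c); print(c,m)
E
```

```text
pics
{'clock': 0.0, 'q': array([-1.29017044,  0.68994385, -0.19454568,  1.56634965,  0.15732714,
        0.90245445, -0.21506277]), 'qd': array([ 1.29496906e-03, -9.37998884e-04,  5.63280254e-04,  6.12213190e-04,
       -1.78880044e-03,  1.42934312e-03, -5.64123363e-05]), 'joint_torque': array([-8.75432761e-05, -5.27554822e+01, -1.26684532e+00, -1.53422964e+01,
       -5.26514836e-02,  6.74678944e-03,  1.77217908e-04]), 'tool_pos': array([0.15258898, 0.6054497 , 0.23793437]), 'eef_rot': array([ 1.23018669e-01,  9.92403967e-01, -8.78350505e-04, -4.49006022e-05]), 'contact_force': array([-0.35381392, -0.47522846,  0.19822661]), 'moment': array([ 0.01826591,  0.00568321, -0.04219549]), 'opening': 0.9980748614721855} -0.0187
scene {'fx': 411.70781543673206, 'fy': 411.70781543673206, 'cx': 254.05904753711826, 'cy': 198.9325172635518, 'camera_from_world': array([[ 8.74020818e-01,  4.85887372e-01, -1.03475745e-03,
        -4.92517971e-01],
       [ 4.59471959e-01, -8.27193295e-01, -3.23476076e-01,
        -2.29607977e-01],
       [-1.58028885e-01,  2.82249382e-01, -9.46235783e-01,
         
[... 245 characters left out ...]
67, -0.99977483,  0.01573935, -0.05371747],
       [-0.98926743,  0.0117903 , -0.14563974,  0.63643227],
       [ 0.14542138, -0.01764326, -0.98921248,  1.44728744],
       [ 0.        ,  0.        ,  0.        ,  1.        ]])}
wrist {'fx': 314.3422942682985, 'fy': 314.3422942682985, 'cx': 253.99132846893266, 'cy': 189.94214238520146, 'camera_from_world': array([[ 2.43779447e-01,  9.69830517e-01, -5.91026847e-04,
        -6.24176731e-01],
       [ 9.21177339e-01, -2.31359157e-01,  3.12898148e-01,
        -4.31064603e-02],
       [ 3.03321433e-01, -7.68225781e-02, -9.49786502e-01,
         3.90561654e-01],
       [ 0.00000000e+00,  0.00000000e+00,  0.00000000e+00,
         1.00000000e+00]])}
```

View pics/scene0.png

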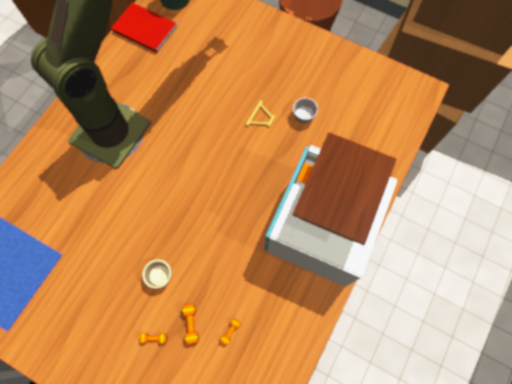

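View pics/top0.png

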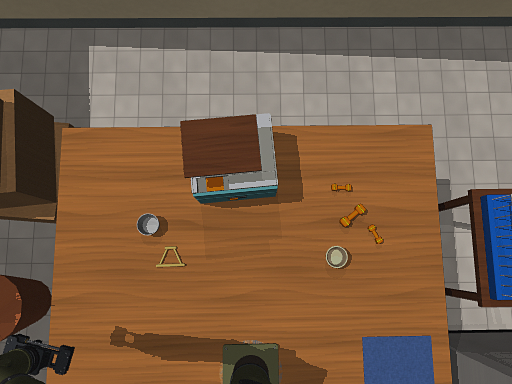

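View pics/wrist0.png

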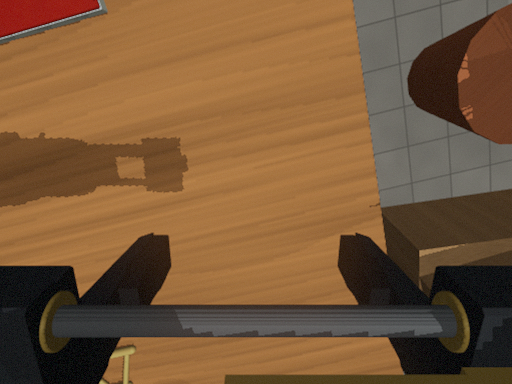

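```bash
cat > h.py <<'E'
import numpy as np,cv2
from plant import sensors,cams,r
def proj(c,p):
    m=cams.camera_model(c);T=m["camera_from_world"];q=T[:3,:3]@np.array(p)+T[:3,3]
    return np.array([m["fx"]*q[0]/q[2]+m["cx"],m["fy"]*q[1]/q[2]+m["cy"]])
def ray(c,uv,m=None):
    m=m or cams.camera_model(c);T=m["camera_from_world"];R=T[:3,:3]
    d=R.T@np.array([(uv[0]-m["cx"])/m["fx"],(uv[1]-m["cy"])/m["fy"],1.]);o=-R.T@T[:3,3]
    return o,d/np.linalg.norm(d)
def tri(rays):
    A=np.zeros((3,3));b=np.zeros(3)
    for o,d in rays:
        P=np.eye(3)-np.outer(d,d);A+=P;b+=P@o
    x=np.linalg.solve(A,b)
    return x,[np.linalg.norm((np.eye(3)-np.outer(d,d))@(x-o)) for o,d in rays]
def atz(c,uv,z):
    o,d=ray(c,uv);return o+d*(z-o[2])/d[2]
E
python3 - <<'E'
from h import *
np.set_printoptions(precision=4,suppress=True)
for n in ["unit","gap","roof_edge","front_top","catch_pad","rattle_center","cup","ramekin","swing"]:
    L={}
    for c in ["scene","top"]:
        L[c]=cams.mark_of(c,n); print(n,c,[(np.round(d["at"],1).tolist(),round(float(d["confidence"]),2)) for d in L[c]])
    if L["scene"] and L["top"]:
        print("   tri",*tri([ray("scene",L["scene"][0]["at"]),ray("top",L["top"][0]["at"])]))
print(sensors.get_state()["clock"])
E
```

```text
unit scene []
unit top [([234.7, 167.0], 0.89)]
gap scene []
gap top [([213.3, 182.8], 0.96)]
roof_edge scene [([308.3, 173.0], 0.82), ([189.0, 322.9], 0.64)]
roof_edge top [([224.4, 172.8], 0.93)]
   tri [0.6869 0.0672 0.2995] [np.float64(0.0030560018256876012), np.float64(0.003056001825687416)]
front_top scene [([290.5, 188.7], 0.67)]
front_top top [([233.3, 188.8], 0.57)]
   tri [0.6553 0.0467 0.1908] [np.float64(0.0015568738249849585), np.float64(0.0015568738249848836)]
catch_pad scene [([305.3, 174.9], 0.52)]
catch_pad top [([213.2, 184.1], 0.77)]
   tri [0.6737 0.1159 0.1688] [np.float64(0.0056222381341106895), np.float64(0.00562223813411087)]
rattle_center scene [([190.9, 322.5], 0.68), ([227.1, 331.4], 0.66), ([151.4, 337.2], 0.63), ([302.8, 114.4], 0.16)]
rattle_center top [([351.5, 216.1], 0.62), ([341.4, 185.6], 0.6), ([376.7, 234.8], 0.49)]
   tri [ 0.5749 -0.3989  0.0186] [np.float64(0.0008347580544845997), np.float64(0.0008347580544848078)]
cup scene [([301.5, 117.1], 0.66)]
cup top [([152.3, 223.9], 0.96)]
   tri [0.5513 0.3689 0.0087] [np.float64(0.004691656668826619), np.float64(0.004691656668826776)]
ramekin scene [([160.2, 273.5], 0.85)]
ramekin top [([333.0, 256.7], 0.69), ([168.6, 257.1], 0.16)]
   tri [ 0.4191 -0.3225  0.0148] [np.float64(0.0005432135111250055), np.float64(0.0005432135111251459)]
swing scene [([260.7, 116.8], 0.51)]
swing top [([171.4, 257.0], 0.59)]
   tri [0.4267 0.2939 0.0171] [np.float64(0.0004539388115281963), np.float64(0.0004539388115281483)]
1.05
```

Emit:
drive_tool([
  [[0, 0, 50, 0, 88], [0, 0, 50, 0, 88], [0, 0, 50, 0, 88], [0, 0, 50, 0, 88], [0, 0, 50, 0, 88], [0, 0, 50, 0, 88], [0, 0, 50, 0, 88], [0, 0, 50, 0, 88]],
])

```text
clock: 1.85
tool_pos: [0.1528, 0.6057, 0.6367]
eef_rot: [0.123, 0.992, 0.002, 0.0]
contact_force: [0.4, 1.1, 1.6]
opening: 1.002
```

```bash
cat > st.py <<'E'
from h import *
from scipy.spatial.transform import Rotation as Ro
np.set_printoptions(precision=4,suppress=True)
s=sensors.get_state();R=Ro.from_quat(s["eef_rot"]).as_matrix()
print(s["clock"],"q",s["q"],"pos",s["tool_pos"],"F",s["contact_force"],s["opening"])
z=R[:,2];print("toolz",z,"tilt",np.degrees(np.arccos(-z[2])),"tooly",R[:,1])
E
python3 st.py
```

```text
1.85 q [-1.3471  0.5817 -0.1724  0.5514  0.1047  2.0102 -0.1228] pos [0.1528 0.6057 0.6367] F [0.3698 1.1235 1.5647] 1.0016759840205554
toolz [ 0.0006  0.003  -1.    ] tilt 0.17275408882408974 tooly [0.2445 0.9696 0.003 ]
```

Joint 6 is near its 2.09 limit while the tool still points straight down. Moves turn only about z, so I'll check whether going a little further produces a lean, and whether that lean stays.

Emit:
drive_tool([
  [[0, 0, 30, 0, 88], [0, 0, 30, 0, 88], [0, 0, 30, 0, 88], [0, 0, 30, 0, 88]],
])

```text
clock: 2.25
tool_pos: [0.1474, 0.5773, 0.6906]
eef_rot: [0.127, 0.992, 0.023, 0.001]
contact_force: [0.1, -0.0, 0.1]
opening: 0.999
```

```bash
python3 st.py
```

```text
2.25 q [-1.4674  0.5453  0.2655  0.472  -0.1662  2.0891 -0.0112] pos [0.1474 0.5773 0.6906] F [ 0.1421 -0.01    0.0682] 0.9985773651856239
toolz [ 0.0071  0.0445 -0.999 ] tilt 2.581335085449651 tooly [0.251  0.9669 0.0448]
```

Emit:
drive_tool([
  [[0, 0, 0, 0.149, 88], [0, 0, 0, 0.149, 88], [0, 0, 0, 0.149, 88], [0, 0, 0, 0.149, 88], [0, 0, 0, 0.149, 88], [0, 0, 0, 0.149, 88], [0, 0, 0, 0.149, 88], [0, 0, 0, 0.149, 88], [0, 0, 0, 0.149, 88], [0, 0, 0, 0.149, 88]],
])

```text
clock: 3.25
tool_pos: [0.1446, 0.5712, 0.6802]
eef_rot: [-0.583, 0.812, 0.022, -0.014]
contact_force: [0.3, -0.6, -0.6]
opening: 0.996
```

```bash
python3 st.py
```

```text
3.25 q [-1.4132  0.5389  0.1449  0.508  -0.1462  2.0891  1.4543] pos [0.1446 0.5712 0.6802] F [ 0.2765 -0.5634 -0.6496] 0.9957298478180505
toolz [-0.0491  0.0199 -0.9986] tilt 3.0370412957555284 tooly [-0.9463  0.3191  0.0529]
```

Emit:
drive_tool([
  [[0, 0, 50, 0, 88], [0, 0, 50, 0, 88], [0, 0, 50, 0, 88]],
])

```text
clock: 3.55
tool_pos: [0.1308, 0.5289, 0.7393]
eef_rot: [-0.579, 0.813, 0.054, 0.021]
contact_force: [-0.1, 1.0, 0.8]
opening: 0.999
```

```bash
python3 st.py
```

```text
3.55 q [-1.4434  0.4242  0.1779  0.5287 -0.1522  2.0892  1.4408] pos [0.1308 0.5289 0.7393] F [-0.1239  0.9991  0.8372] 0.9992040663913955
toolz [-0.0286  0.1122 -0.9933] tilt 6.650210458331938 tooly [-0.9439  0.324   0.0638]
```

Emit:
drive_tool([
  [[10, 40, 0, 0, 88], [10, 40, 0, 0, 88], [10, 40, 0, 0, 88]],
])

```text
clock: 3.85
tool_pos: [0.154, 0.6267, 0.6983]
eef_rot: [-0.577, 0.813, 0.069, 0.036]
contact_force: [0.3, 0.9, 0.4]
opening: 1.002
```

```bash
python3 st.py
```

```text
3.85 q [-1.4166  0.6249  0.262   0.2891 -0.2612  2.0888  1.4457] pos [0.154  0.6267 0.6983] F [0.2533 0.9494 0.3671] 1.001615634705609
toolz [-0.0215  0.1543 -0.9878] tilt 8.96008512771778 tooly [-0.9435  0.3237  0.071 ]
```

Emit:
drive_tool([
  [[0, 0, 50, 0, 88], [0, 0, 50, 0, 88], [0, 0, 50, 0, 88], [0, 0, 50, 0, 88], [0, 0, 50, 0, 88], [0, 0, 50, 0, 88]],
])

```text
clock: 4.45
tool_pos: [0.1268, 0.5368, 0.8176]
eef_rot: [-0.569, 0.805, 0.13, 0.102]
contact_force: [-0.1, -0.7, 0.3]
opening: 0.999
```

```bash
python3 st.py
```

```text
4.45 q [-1.4653  0.4036  0.2754  0.3288 -0.2315  2.0892  1.4245] pos [0.1268 0.5368 0.8176] F [-0.0571 -0.7364  0.3258] 0.9991550567749085
toolz [ 0.0166  0.325  -0.9456] tilt 18.993710642600067 tooly [-0.9435  0.318   0.0928]
```

Emit:
drive_tool([
  [[0, 0, 50, 0, 0], [0, 0, 50, 0, 0]],
])

```text
clock: 4.65
tool_pos: [0.1198, 0.5138, 0.8495]
eef_rot: [-0.565, 0.802, 0.151, 0.125]
contact_force: [-1.2, 0.1, -0.7]
opening: 0.842
```

```bash
python3 st.py
```

```text
4.65 q [-1.4871  0.3533  0.3052  0.3158 -0.2393  2.089   1.418 ] pos [0.1198 0.5138 0.8495] F [-1.2235  0.0912 -0.7032] 0.8420289813755277
toolz [ 0.0305  0.3834 -0.9231] tilt 22.62000219289826 tooly [-0.9434  0.3163  0.1002]
```

Run:
```python
from h import *
a=cv2.imread("pics/top0.png")[105:215,170:300]; b=cv2.imread("pics/scene0.png")[125:290,255:400]
cv2.imwrite("pics/a1.png",cv2.resize(a,None,fx=6,fy=5.4,interpolation=cv2.INTER_CUBIC)[:600,:800])
cv2.imwrite("pics/b1.png",cv2.resize(b,None,fx=3.6,fy=3.6,interpolation=cv2.INTER_CUBIC))
```

```text
(no output)
```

View pics/a1.png

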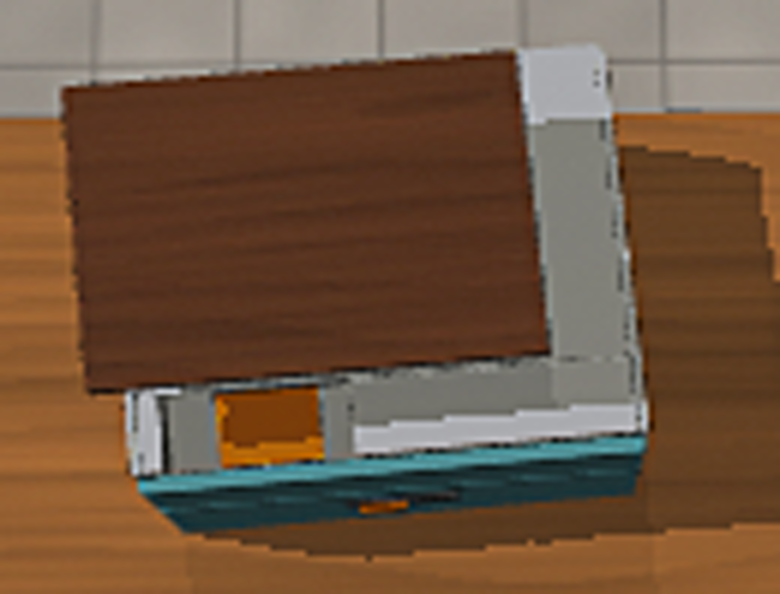

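View pics/b1.png

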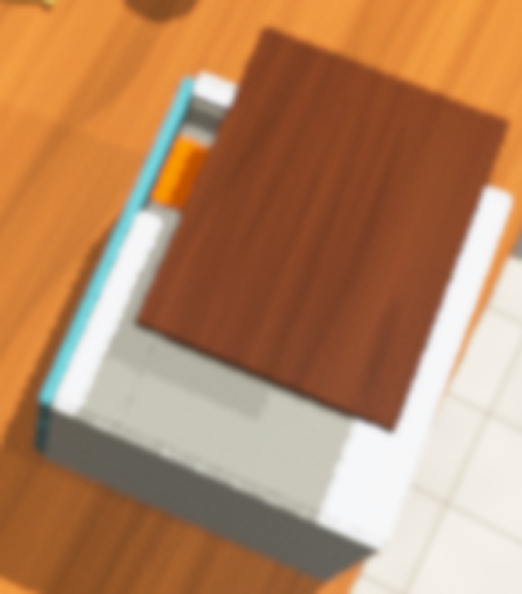

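```bash
cat > fit.py <<'E'
from h import *
from scipy.optimize import least_squares
T=[((-.130,.148,.184),"top",(140/6+170,478/5.4+105)),((-.130,-.148,.184),"top",(645/6+170,437/5.4+105)),
((-.130,.148,.184),"scene",(195/3.6+255,79/3.6+125)),((-.130,-.148,.184),"scene",(52/3.6+255,402/3.6+125)),
((-.13,-.15,.194),"top",(647/6+170,430/5.4+105)),((.13,-.15,.194),"scene",(383/3.6+255,548/3.6+125)),
((-.108,.07,.176),"top",(213.2,184.1)), ((-.142,.148,.184),"top",(140/6+170,487/5.4+105)),((-.142,-.148,.184),"scene",(42/3.6+255,400/3.6+125)),
((.13,-.15,.194),"top",(605/6+170,46/5.4+105)),
]
def W(p,P): 
    c,s=np.cos(p[2]),np.sin(p[2]);return np.array([p[0]+c*P[0]-s*P[1],p[1]+s*P[0]+c*P[1],P[2]])
f=lambda p:np.concatenate([proj(c,W(p,P))-np.array(uv) for P,c,uv in T])
s=least_squares(f,[.8,.05,.05],loss="soft_l1")
if __name__=="__main__":
    print(s.x,np.degrees(s.x[2]));print(f(s.x).reshape(-1,2).round(1))
    for n,P in dict(front=(-.13,0,.184),catch=(-.108,.07,.176),gap=(-.105,.07,.194),roof=(-.096,0,.28)).items(): print(n,W(s.x,P),proj("top",W(s.x,P)),proj("scene",W(s.x,P)))
E
python3 fit.py
```

```text
[0.78558192 0.05392076 0.08357176] 4.788308995654887
[[-1.2 -0.3]
 [-0.4 -0.6]
 [ 1.  -0.1]
 [-0.2  1.1]
 [-0.   0.1]
 [ 0.2  0.9]
 [ 1.2  1.3]
 [-0.9  1.5]
 [-1.5 -0.1]
 [-0.5 -0.4]]
front [0.65603563 0.04306908 0.184     ] [234.76053979 189.26377267] [290.47088525 190.57413339]
catch [0.67211563 0.11466121 0.176     ] [214.39015363 185.36361332] [306.81722974 173.48590434]
gap [0.67510516 0.11491163 0.194     ] [213.7435834  183.55501014] [308.57915557 171.44505307]
roof [0.68991697 0.04590721 0.28      ] [232.09560154 173.84094702] [305.84106468 182.84766635]
```

Emit:
drive_tool([
  [[0, 0, -50, 0, 0], [0, 0, -50, 0, 0], [30, -26, -20, -0.08, 0], [30, -26, -20, -0.08, 0], [30, -26, -20, -0.08, 0], [30, -26, -20, -0.08, 0], [30, -26, -20, -0.08, 0], [30, -26, -20, -0.08, 0], [30, -26, -20, -0.08, 0], [30, -26, -20, -0.08, 0]],
])

```text
clock: 5.65
tool_pos: [0.36, 0.3101, 0.6311]
eef_rot: [-0.28, 0.94, 0.105, 0.166]
contact_force: [-0.7, 1.2, 0.3]
opening: 0.003
```

```bash
python3 st.py
```

```text
5.65 q [-1.3851 -0.0135  0.5902  1.5183 -0.0171  1.2403  1.3592] pos [0.36   0.3101 0.6311] F [-0.7105  1.1759  0.2951] 0.0026199495908414087
toolz [ 0.2525  0.2904 -0.923 ] tilt 22.63052224452034 tooly [-0.5613  0.8209  0.1047]
```

Emit:
drive_tool([
  [[30, -25, -25, -0.065, 0], [30, -25, -25, -0.065, 0], [30, -25, -25, -0.065, 0], [30, -25, -25, -0.065, 0], [30, -25, -25, -0.065, 0], [30, -25, -25, -0.065, 0], [30, -25, -25, -0.065, 0], [30, -25, -25, -0.065, 0]],
])

```text
clock: 6.45
tool_pos: [0.6001, 0.1111, 0.4305]
eef_rot: [-0.029, 0.98, 0.059, 0.187]
contact_force: [1.0, 2.0, -0.2]
opening: 0.006
```

```bash
python3 st.py
python3 - <<'E'
from h import *
from fit import W,s
for c in ["scene","top","wrist"]:
    cv2.imwrite(f"pics/{c}1.png",cams.snapshot(c))
for n in ["gap","catch_pad","front_top","roof_edge"]:
    print(n,[(np.round(d["at"],1),round(d["confidence"],2)) for d in cams.mark_of("wrist",n)])
for P in [(-.105,.07,.194),(-.108,.07,.176),(-.13,0,.184)]: print(proj("wrist",W(s.x,P)))
E
```

```text
6.45 q [-0.7442  0.3895  0.769   1.7303 -0.5291  0.7966  1.8777] pos [0.6001 0.1111 0.4305] F [ 0.9964  2.0039 -0.1832] 0.006351840374847269
toolz [ 0.3625  0.1265 -0.9234] tilt 22.574180626649298 tooly [-0.0798  0.9913  0.1044]
gap [(array([243. , 143.2]), 0.87)]
catch_pad [(array([237.3, 134.6]), 0.92)]
front_top [(array([178.3, 124.9]), 0.83)]
roof_edge [(array([203.4, 198. ]), 0.75), (array([404.4,  11.1]), 0.61), (array([244.3, 144.4]), 0.59)]
[230.22038552 139.83331111]
[229.43993583 130.57667461]
[170.94144506 120.71490559]
```

View pics/wrist1.png

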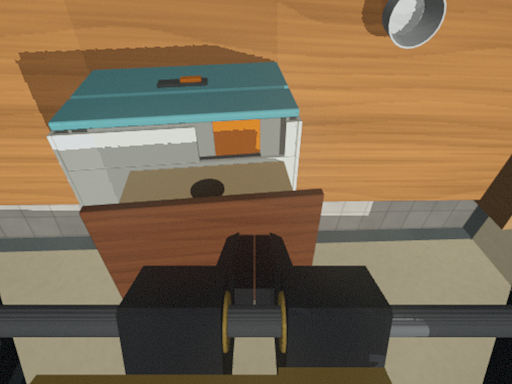

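View pics/scene1.png

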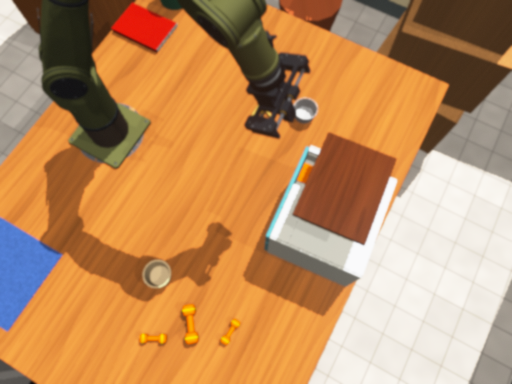

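```bash
python3 st.py
python3 - <<'E'
from h import *
from fit import W,s
m=cams.camera_model("wrist");T=m["camera_from_world"];o=-T[:3,:3].T@T[:3,3];print("cam",o,"axis",T[2,:3])
im=cams.snapshot("wrist")
for n in ["gap","catch_pad","front_top","cup"]:
    print(n,[(np.round(d["at"],1),round(d["confidence"],2)) for d in cams.mark_of("wrist",n)])
for P in [(-.105,.07,.194),(-.108,.07,.176),(-.13,0,.184),(-.13,.148,.184),(-.13,-.148,.184),(-.142,.148,.184),(-.108,.1,.176),(-.108,.04,.176)]: 
    q=proj("wrist",W(s.x,P));print(q); cv2.circle(im,tuple(int(round(v)) for v in q),2,(255,0,255),-1)
s0=sensors.get_state();print(proj("wrist",s0["tool_pos"]))
cv2.imwrite("pics/w2.png",cv2.resize(im[50:220,30:340],None,fx=2.5,fy=2.5))
E
```

```text
6.8 q [-0.7497  0.3854  0.7702  1.7294 -0.526   0.7986  1.8755] pos [0.599  0.1132 0.4327] F [-0.1001  1.0747  0.8542] 0.006578192075065996
toolz [ 0.3634  0.1288 -0.9227] tilt 22.680695561809777 tooly [-0.0842  0.9909  0.1051]
cam [0.47015248 0.09085586 0.53728622] axis [ 0.63551737  0.13547981 -0.76010716]
gap [(array([234.2, 142.2]), 0.85)]
catch_pad [(array([229.9, 128.7]), 0.77)]
front_top [(array([171.2, 122. ]), 0.87)]
cup [(array([396.5,  14.4]), 0.84)]
[230.92893093 140.01348589]
[230.13299068 130.74990094]
[171.62580145 120.93318096]
[292.178717   115.05017459]
[ 43.24384495 127.19824609]
[292.95285772 106.03482469]
[253.24181531 129.5470077 ]
[206.74667997 131.96723827]
[254.25003657 250.81178421]
```

View pics/w2.png

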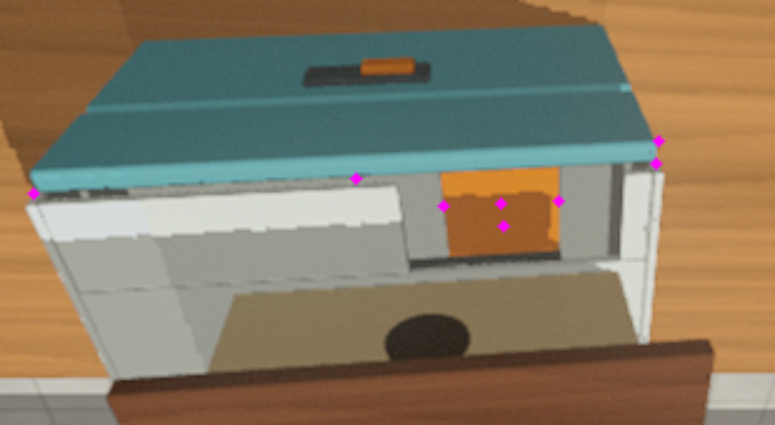

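Emit:
drive_tool([
  [[10, -1, -43, 0, 0], [10, -1, -43, 0, 0], [10, -1, -43, 0, 0], [10, -1, -43, 0, 0], [12, -2, -40, 0, 0], [0, 0, 0, 0, 0], [0, 0, 0, 0, 0]],
])

```text
clock: 7.75
tool_pos: [0.6516, 0.1055, 0.2201]
eef_rot: [-0.03, 0.98, 0.059, 0.187]
contact_force: [-0.7, 0.1, 0.7]
opening: 0.005
```

```bash
python3 st.py
python3 - <<'E'
from h import *
from fit import W,s
im=cams.snapshot("wrist")
for P in [(-.105,.07,.194),(-.108,.07,.176),(-.13,0,.184),(-.13,.148,.184),(-.108,.1,.176),(-.108,.04,.176)]: 
    q=proj("wrist",W(s.x,P)); cv2.circle(im,tuple(int(round(v)) for v in q),2,(255,0,255),-1)
cv2.imwrite("pics/w3.png",im)
i=cams.snapshot("scene");cv2.imwrite("pics/s3.png",cv2.resize(i[80:260,230:420],None,fx=3,fy=3))
E
```

```text
7.75 q [-0.4126  0.6625  0.3454  1.8935 -0.9168  0.3427  2.2871] pos [0.6516 0.1055 0.2201] F [-0.7232  0.1492  0.6553] 0.004817283131859235
toolz [ 0.3625  0.1264 -0.9234] tilt 22.5758479643797 tooly [-0.081   0.9913  0.1039]
```

View pics/w3.png

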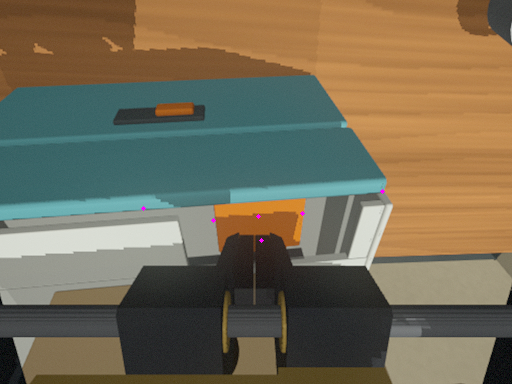

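View pics/s3.png

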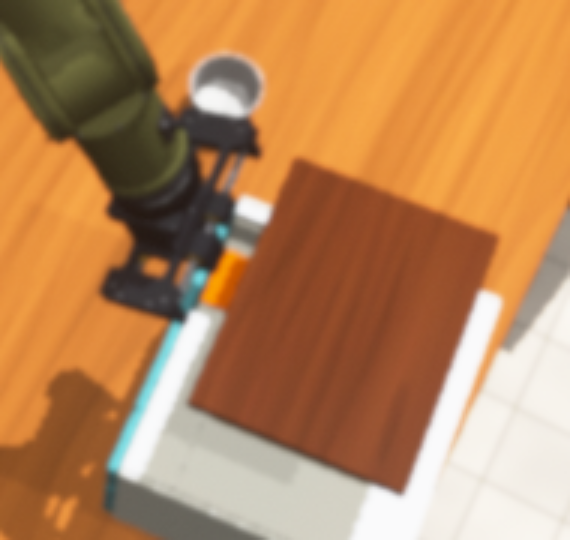

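Emit:
drive_tool([
  [[6, 3, -14, 0, 0], [6, 3, -14, 0, 0], [5, 3, -10, 0, 0], [0, 0, 0, 0, 0]],
])

```text
clock: 8.25
tool_pos: [0.6688, 0.1158, 0.1821]
eef_rot: [-0.031, 0.98, 0.059, 0.187]
contact_force: [-0.5, -0.0, 0.5]
opening: 0.003
```

```bash
python3 st.py
python3 - <<'E'
from h import *
cv2.imwrite("pics/w4.png",cams.snapshot("wrist"))
E
```

```text
8.25 q [-0.3631  0.729   0.2485  1.869  -0.9386  0.2662  2.3033] pos [0.6688 0.1158 0.1821] F [-0.533  -0.0352  0.5055] 0.002587381264936432
toolz [ 0.3632  0.1275 -0.923 ] tilt 22.638155227886287 tooly [-0.0829  0.9911  0.1043]
```

View pics/w4.png

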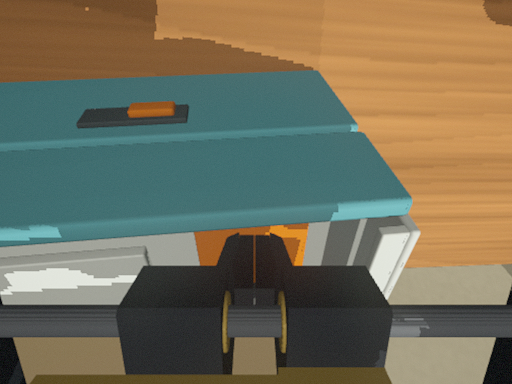

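Emit:
drive_tool([
  [[2, 0, -5, 0, 0], [1, 0, -4, 0, 0], [1, 0, -4, 0, 0], [1, 0, -3, 0, 0], [0, 0, 0, 0, 0]],
])

```text
clock: 8.8
tool_pos: [0.6724, 0.115, 0.1673]
eef_rot: [-0.03, 0.98, 0.06, 0.187]
contact_force: [-12.6, 0.3, 18.4]
opening: 0.008
```

```bash
python3 st.py
```

```text
8.8 q [-0.331   0.751   0.201   1.8665 -0.9437  0.2316  2.3154] pos [0.6724 0.115  0.1673] F [-12.6492   0.2684  18.4087] 0.008167983289295537
toolz [ 0.3622  0.1288 -0.9232] tilt 22.60734264354025 tooly [-0.0818  0.991   0.1062]
```

Emit:
drive_tool([
  [[-2, 0, 1, 0, 0], [-2, 0, 0, 0, 0], [0, 0, 0, 0, 0]],
])

```text
clock: 9.1
tool_pos: [0.671, 0.1147, 0.1679]
eef_rot: [-0.03, 0.98, 0.059, 0.189]
contact_force: [-0.4, 0.0, 7.5]
opening: 0.006
```

```bash
python3 st.py
python3 - <<'E'
from h import *
from fit import s
p=sensors.get_state()["tool_pos"];c,n=np.cos(s.x[2]),np.sin(s.x[2]);d=p[:2]-s.x[:2]
print("local",c*d[0]+n*d[1]+.13,-n*d[0]+c*d[1])
cv2.imwrite("pics/w5.png",cams.snapshot("wrist"))
i=cams.snapshot("scene");cv2.imwrite("pics/s5.png",cv2.resize(i[80:260,230:420],None,fx=3,fy=3))
E
```

```text
9.1 q [-0.3286  0.7473  0.1931  1.8739 -0.9448  0.2193  2.3173] pos [0.671  0.1147 0.1679] F [-0.4103  0.046   7.4881] 0.005717109509931195
toolz [ 0.3661  0.1265 -0.9219] tilt 22.789193671221536 tooly [-0.0813  0.9913  0.1037]
local 0.0209189789077268 0.07009954683736126
```

View pics/w5.png

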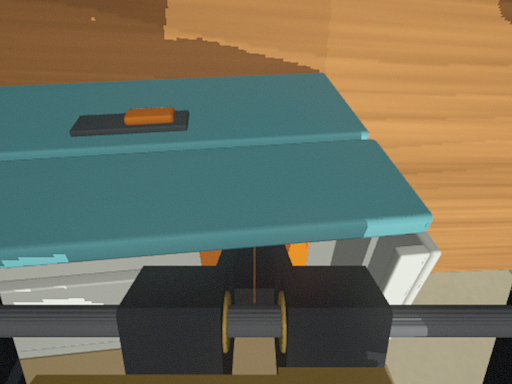

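View pics/s5.png

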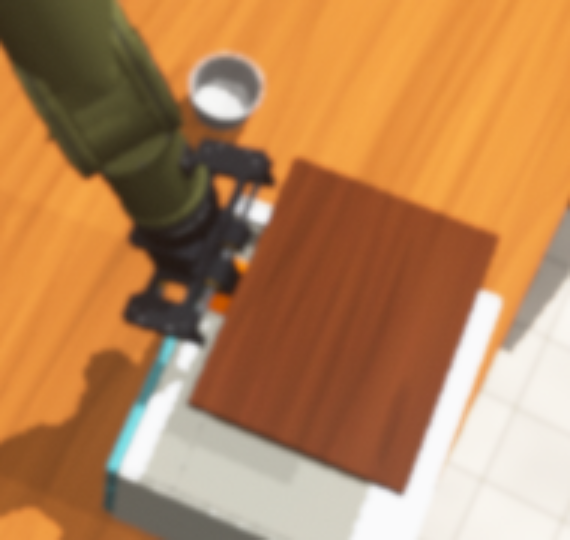

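Emit:
drive_tool([
  [[-8, -0.7, 0.5, 0, 0], [-8, -0.7, 0, 0, 0], [-8, -0.7, 0, 0, 0], [-8, -0.7, 0, 0, 0], [-8, -0.7, 0, 0, 0]],
])

```text
clock: 9.7
tool_pos: [0.6299, 0.1112, 0.1679]
eef_rot: [-0.03, 0.98, 0.059, 0.188]
contact_force: [1.8, 0.7, 5.5]
opening: 0.005
```

```bash
python3 st.py
python3 - <<'E'
from h import *
i=cams.snapshot("top");cv2.imwrite("pics/t6.png",cv2.resize(i[105:235,160:310],None,fx=4,fy=4))
E
```

```text
9.7 q [-0.2617  0.7003  0.0596  1.9897 -0.9537  0.0991  2.3441] pos [0.6299 0.1112 0.1679] F [1.8221 0.6807 5.5144] 0.005400312073395512
toolz [ 0.3648  0.1264 -0.9224] tilt 22.714279508605948 tooly [-0.0814  0.9913  0.1037]
```

View pics/t6.png

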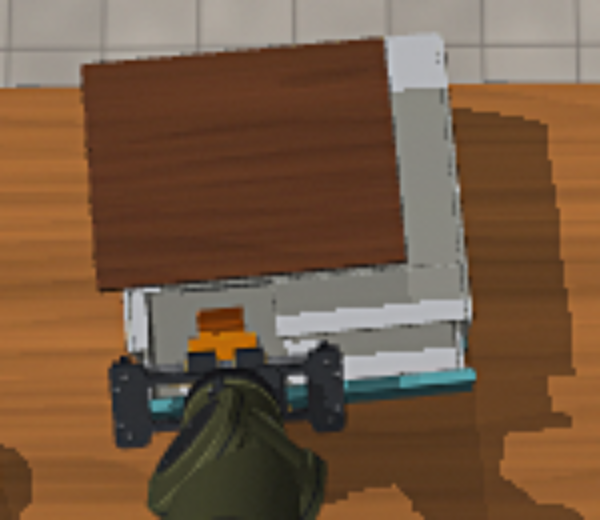

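Emit:
drive_tool([
  [[-10, -0.8, 3, 0, 0], [-10, -0.8, 1, 0, 0], [-10, -0.8, 0, 0, 0], [-10, -0.8, 0, 0, 0], [0, 0, 0, 0, 0]],
])

```text
clock: 10.25
tool_pos: [0.5907, 0.1079, 0.175]
eef_rot: [-0.03, 0.981, 0.058, 0.182]
contact_force: [-1.7, -1.3, 1.9]
opening: 0.008
```

```bash
python3 st.py
```

```text
10.25 q [-0.2327  0.6532 -0.0048  2.0829 -0.9995  0.0435  2.3884] pos [0.5907 0.1079 0.175 ] F [-1.6968 -1.2731  1.8974] 0.008144828908460106
toolz [ 0.3529  0.1255 -0.9272] tilt 21.995501466953357 tooly [-0.0804  0.9914  0.1035]
```

Emit:
drive_tool([
  [[-8, -0.7, -1, -0.05, 0], [-8, -0.7, -1, -0.05, 0], [-8, -0.7, 0, -0.05, 0], [-8, -0.7, 0, -0.05, 0], [0, 0, 0, 0, 0]],
])

```text
clock: 10.75
tool_pos: [0.5664, 0.1071, 0.1827]
eef_rot: [0.067, 0.981, 0.038, 0.177]
contact_force: [0.2, 0.1, 0.5]
opening: 0.006
```

```bash
python3 st.py
```

```text
10.75 q [-0.3929  0.6261  0.1502  2.1359 -0.9996  0.0435  2.1399] pos [0.5664 0.1071 0.1827] F [0.17   0.1227 0.4861] 0.0060434061230762726
toolz [ 0.3526  0.0507 -0.9344] tilt 20.870893434532714 tooly [0.1181 0.9881 0.0982]
```

Emit:
drive_tool([
  [[0, 0, -8, 0, 0], [0, 0, -6, 0, 0]],
])

```text
clock: 10.95
tool_pos: [0.5713, 0.1071, 0.1736]
eef_rot: [0.067, 0.982, 0.037, 0.173]
contact_force: [-1.2, 0.7, 5.0]
opening: 0.006
```

```bash
python3 st.py
python3 - <<'E'
from h import *
cv2.imwrite("pics/w7.png",cams.snapshot("wrist"))
i=cams.snapshot("top");cv2.imwrite("pics/t7.png",cv2.resize(i[105:235,160:310],None,fx=4,fy=4))
E
```

```text
10.95 q [-0.3843  0.6473  0.1434  2.1222 -0.9996  0.0434  2.1411] pos [0.5713 0.1071 0.1736] F [-1.1784  0.671   4.9723] 0.00572868976332409
toolz [ 0.3454  0.0493 -0.9372] tilt 20.41909598749515 tooly [0.1197 0.9881 0.0961]
```

View pics/t7.png

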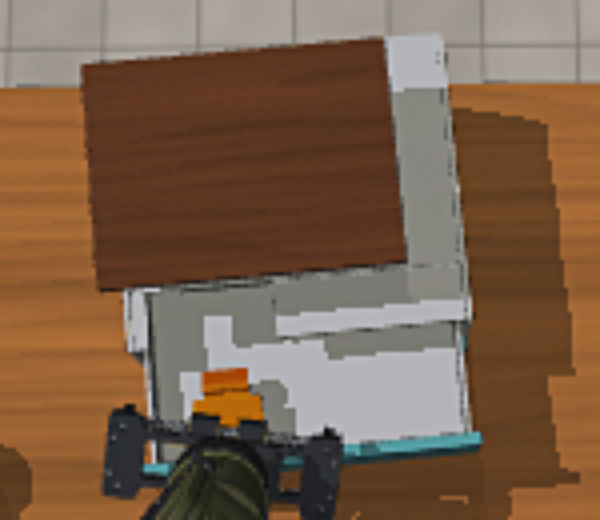

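View pics/w7.png

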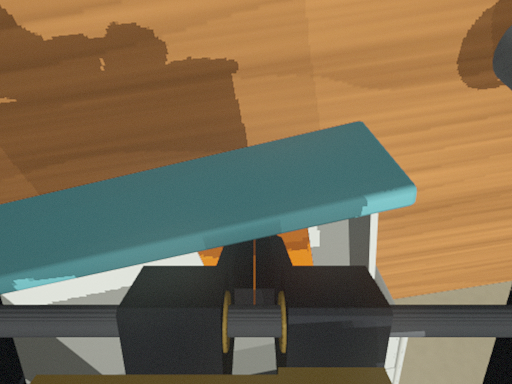

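Emit:
drive_tool([
  [[-8, -0.7, -3, 0, 0], [-8, -0.7, -3, 0, 0], [-8, -0.7, -4, 0, 0], [-8, -0.7, -4, 0, 0]],
])

```text
clock: 11.45
tool_pos: [0.5483, 0.1056, 0.1737]
eef_rot: [0.069, 0.984, 0.033, 0.162]
contact_force: [2.9, -1.7, 4.1]
opening: 0.001
```

```bash
python3 st.py
```

```text
11.45 q [-0.4007  0.6306  0.1502  2.1641 -0.9995  0.0423  2.1312] pos [0.5483 0.1056 0.1737] F [ 2.95   -1.7241  4.0649] 0.0007943247081733427
toolz [ 0.324   0.0429 -0.9451] tilt 19.07851076649347 tooly [0.124  0.9884 0.0874]
```

Emit:
drive_tool([
  [[-8, -0.7, -4, 0, 0], [-8, -0.7, -4, 0, 0], [-8, -0.7, -4, 0, 0], [0, 0, 0, 0, 0]],
])

```text
clock: 11.85
tool_pos: [0.5302, 0.1058, 0.1717]
eef_rot: [0.068, 0.986, 0.031, 0.152]
contact_force: [-0.1, -3.9, 4.6]
opening: 0.012
```

```bash
python3 st.py
python3 - <<'E'
from h import *
i=cams.snapshot("top");cv2.imwrite("pics/t8.png",cv2.resize(i[105:235,160:310],None,fx=4,fy=4))
cv2.imwrite("pics/w8.png",cams.snapshot("wrist"))
for c in ["top","wrist"]:
  for n in ["front_top","drawer_in","catch_pad"]: print(c,n,[(np.round(d["at"],1),round(d["confidence"],2)) for d in cams.mark_of(c,n)])
E
```

```text
11.85 q [-0.4128  0.6223  0.1525  2.1941 -0.9996  0.0436  2.1237] pos [0.5302 0.1058 0.1717] F [-0.0732 -3.926   4.5568] 0.011644081108666913
toolz [ 0.3032  0.0401 -0.9521] tilt 17.811076712356478 tooly [0.1252 0.9888 0.0815]
top front_top []
top drawer_in [(array([252.3, 210.1]), 0.86), (array([330.3, 254.4]), 0.16)]
top catch_pad [(array([250.7, 211.8]), 0.6), (array([167.2, 254.9]), 0.55), (array([220.2, 223.4]), 0.43)]
wrist front_top [(array([ 97.4, 279. ]), 0.81)]
wrist drawer_in [(array([109.2, 277.4]), 0.83)]
wrist catch_pad []
```

View pics/t8.png

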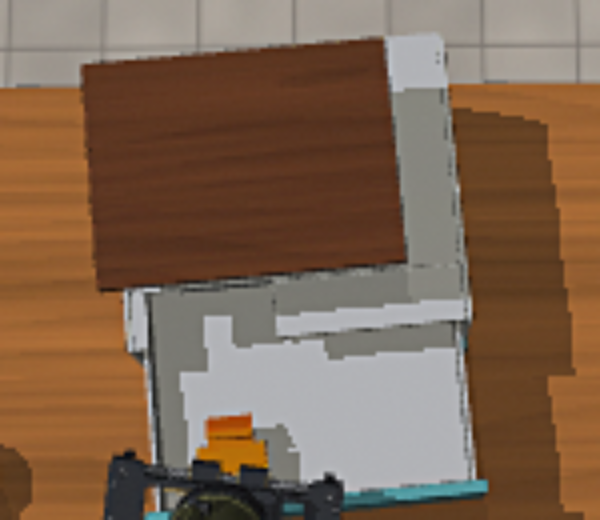

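View pics/w8.png

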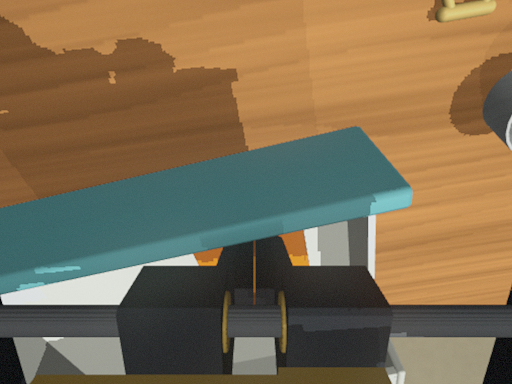

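Emit:
drive_tool([
  [[5, 0, 5, 0, 0], [0, 0, 40, 0, 0], [0, 0, 50, 0, 0], [0, 0, 50, 0, 60]],
])

```text
clock: 12.65
tool_pos: [0.5355, 0.1077, 0.3078]
eef_rot: [0.067, 0.986, 0.031, 0.15]
contact_force: [1.7, 0.7, -0.9]
opening: 0.074
```

```bash
python3 st.py
python3 - <<'E'
from h import *
I={}
for c in ["top","scene"]:
    im=cams.snapshot(c);I[c]=[]
    for d in cams.trace(c,"rattle_center"):
        m=d["mask"].astype(np.uint8)
        ys,xs=np.nonzero(m)
        if len(xs)<10: continue
        pts=np.array([atz(c,(x,y),.017)[:2] for x,y in zip(xs,ys)])
        (ctr,sz,an)=cv2.minAreaRect((pts*1000).astype(np.float32));bx=cv2.boxPoints((ctr,sz,an))
        e0,e1=bx[1]-bx[0],bx[2]-bx[1];e=e0 if np.linalg.norm(e0)>np.linalg.norm(e1) else e1
        print(c,d["at"],round(d["confidence"],2),len(xs),np.round(ctr),np.round(sz),"az",np.degrees(np.arctan2(e[1],e[0]))%180)
    k=(slice(170,255),slice(320,400)) if c=="top" else (slice(295,355),slice(130,250))
    cv2.imwrite(f"pics/r_{c}.png",cv2.resize(im[k],None,fx=6,fy=6,interpolation=cv2.INTER_CUBIC))
# drawer opening
from fit import W,s
for op in (.12,.13,.14,.15): print(op,proj("top",W(s.x,(-.13-op,-.148,.184))))
print(np.array([486/4+160,482/4+105]))
E
```

```text
12.65 q [-0.8404  0.491   0.8182  2.03   -0.7143  0.5493  1.8738] pos [0.5355 0.1077 0.3078] F [ 1.7071  0.7109 -0.8947] 0.07429652192816065
toolz [ 0.3004  0.0406 -0.9529] tilt 17.647107701396674 tooly [0.1224 0.9892 0.0807]
top [350.1, 218.2] 0.76 212 [ 578. -401.] [ 39. 116.] az 129.59528
top [373.8, 231.3] 0.43 99 [ 505. -486.] [75. 24.] az 29.285349
scene [188.1, 325.5] 0.96 373 [ 576. -401.] [ 36. 108.] az 128.5381
scene [227.6, 333.7] 0.71 169 [ 689. -363.] [75. 25.] az 84.94328
scene [152.8, 336.5] 0.55 249 [ 502. -484.] [79. 27.] az 29.070944
0.12 [280.67020592 219.43657331]
0.13 [280.97145412 222.32113043]
0.14 [281.27334524 225.21184368]
0.15 [281.57588133 228.10873282]
[281.5 225.5]
```

View pics/r_top.png

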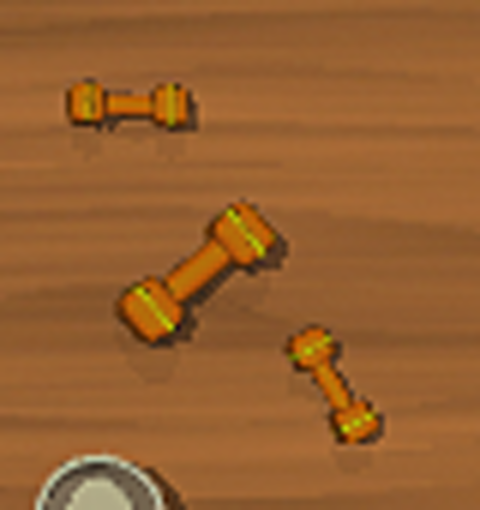

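View pics/r_scene.png

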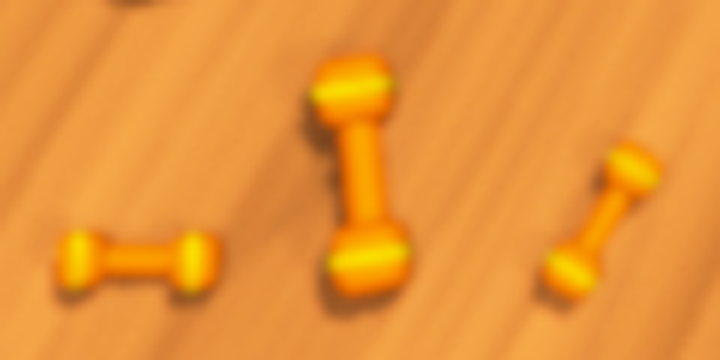

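Emit:
drive_tool([
  [[4, -46, 0, -0.07, 60], [4, -46, 0, -0.07, 60], [4, -46, 0, -0.07, 60], [4, -46, 0, -0.07, 60], [4, -46, 0, -0.07, 60], [4, -46, 0, -0.07, 60], [4, -46, 0, -0.07, 60], [4, -46, -10, -0.07, 60], [4, -46, -10, -0.07, 60], [4, -46, -10, -0.07, 60]],
])

```text
clock: 13.85
tool_pos: [0.5765, -0.3538, 0.2741]
eef_rot: [0.403, 0.902, -0.021, 0.152]
contact_force: [0.8, 0.5, 0.8]
opening: 0.683
```

Emit:
drive_tool([
  [[0, -46, -10, -0.07, 60], [0, 0, -20, 0, 60], [0, 0, 0, 0, 60]],
])

```text
clock: 14.15
tool_pos: [0.5748, -0.3982, 0.2417]
eef_rot: [0.434, 0.888, -0.027, 0.148]
contact_force: [-0.4, 1.1, -0.8]
opening: 0.678
```

```bash
python3 st.py
python3 - <<'E'
from h import *
s=sensors.get_state();m=cams.camera_model("wrist");im=cams.snapshot("wrist");cv2.imwrite("pics/w9.png",im)
L=cams.mark_of("wrist","rattle_center")
for d in L:
    o,v=ray("wrist",d["at"],m);print(d["at"],d["confidence"],o+v*(.017-o[2])/v[2])
for d in cams.trace("wrist","rattle_center"):
    ys,xs=np.nonzero(d["mask"]);P=[]
    for x,y in zip(xs,ys):
        o,v=ray("wrist",(x,y),m);P.append((o+v*(.02-o[2])/v[2])[:2]*1000)
    ctr,sz,an=cv2.minAreaRect(np.array(P,np.float32));bx=cv2.boxPoints((ctr,sz,an))
    e0,e1=bx[1]-bx[0],bx[2]-bx[1];e=e0 if np.linalg.norm(e0)>np.linalg.norm(e1) else e1
    print(d["at"],d["confidence"],np.round(ctr),np.round(sz),np.degrees(np.arctan2(e[1],e[0]))%180)
E
```

```text
14.15 q [ 0.1153  0.802   0.7902  1.6793 -0.911   0.7047  1.9833] pos [ 0.5748 -0.3982  0.2417] F [-0.37    1.1371 -0.7664] 0.6778670922243649
toolz [ 0.2407 -0.1761 -0.9545] tilt 17.351697509170773 tooly [0.779  0.6216 0.0818]
[330.4, 133.2] 0.91 [ 0.68670599 -0.36094885  0.017     ]
[239.9, 103.8] 0.83 [ 0.57769041 -0.39756303  0.017     ]
[140.7, 125.2] 0.66 [ 0.50342084 -0.48417919  0.017     ]
[334.1, 128.6] 0.73 [ 684. -363.] [78. 37.] 87.86581
[136.3, 122.3] 0.7 [ 502. -483.] [77. 34.] 29.665997
[238.6, 96.4] 0.56 [ 576. -402.] [ 38. 115.] 128.61752
```

View pics/w9.png

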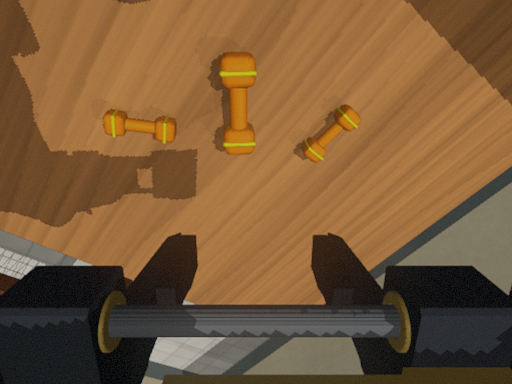

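Emit:
drive_tool([
  [[2, -2, -42, 0, 60], [0, 0, -42, 0, 60], [0, 0, -42, 0, 60], [0, 0, -42, 0, 60], [0, 0, -35, 0, 60], [0, 0, 0, 0, 60]],
])

```text
clock: 14.9
tool_pos: [0.5776, -0.3984, 0.0408]
eef_rot: [0.433, 0.889, -0.026, 0.15]
contact_force: [-0.1, 0.7, 0.0]
opening: 0.679
```

```bash
python3 st.py
python3 - <<'E'
from h import *
cv2.imwrite("pics/w10.png",cams.snapshot("wrist"))
print(proj("wrist",(.5765,-.4,.017)))
E
```

```text
14.9 q [ 0.4051  0.9825  0.2136  1.7688 -0.9779  0.1672  2.1118] pos [ 0.5776 -0.3984  0.0408] F [-0.1393  0.7405  0.0284] 0.6786356198272602
toolz [ 0.2436 -0.1765 -0.9537] tilt 17.503695010144458 tooly [0.7771 0.6239 0.083 ]
[247.89543702 215.70716994]
```

View pics/w10.png

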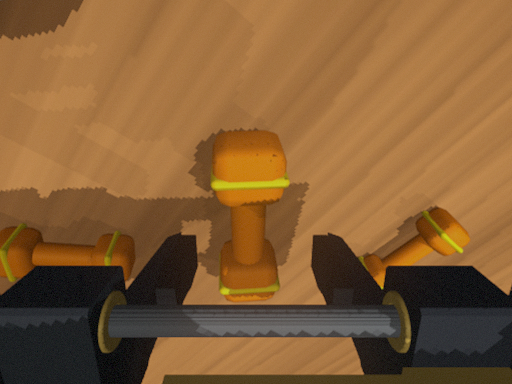

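Emit:
drive_tool([
  [[0, -1, -12, 0, 60], [0, -1, -12, 0, 60], [0, 0, -8, 0, 60], [0, 0, 0, 0, 60]],
])

```text
clock: 15.35
tool_pos: [0.5798, -0.4037, 0.0136]
eef_rot: [0.432, 0.888, -0.029, 0.154]
contact_force: [-0.0, 0.6, 0.0]
opening: 0.679
```

```bash
python3 st.py
```

```text
15.35 q [ 0.4499  1.0227  0.1388  1.7582 -0.9785  0.0929  2.1327] pos [ 0.5798 -0.4037  0.0136] F [-0.042   0.6396  0.0497] 0.6791930161656348
toolz [ 0.2483 -0.1841 -0.951 ] tilt 18.003341156769487 tooly [0.7768 0.6244 0.0819]
```

Emit:
drive_tool([
  [[-2, 2, -4, 0, 60], [0, 0, -1, 0, 60], [0, 0, 0, 0, 60]],
])

```text
clock: 15.65
tool_pos: [0.5772, -0.4015, 0.0079]
eef_rot: [0.433, 0.888, -0.029, 0.153]
contact_force: [0.6, -1.0, 0.1]
opening: 0.681
```

Emit:
drive_tool([
  [[0, 0, 0, 0, 10], [0, 0, 0, 0, 10], [0, 0, 0, 0, 10], [0, 0, 0, 0, 10], [0, 0, 0, 0, 10]],
], force=15)

```text
clock: 16.15
tool_pos: [0.5771, -0.4016, 0.0076]
eef_rot: [0.433, 0.888, -0.029, 0.153]
contact_force: [-0.4, -0.8, -0.2]
opening: 0.249
```

```bash
python3 st.py
python3 - <<'E'
from h import *
cv2.imwrite("pics/w11.png",cams.snapshot("wrist"))
E
```

```text
16.15 q [ 0.4628  1.0286  0.1139  1.766  -0.979   0.069   2.1392] pos [ 0.5771 -0.4016  0.0076] F [-0.3608 -0.8305 -0.2162] 0.24924773742406345
toolz [ 0.2473 -0.1833 -0.9514] tilt 17.93056274123733 tooly [0.7773 0.6238 0.0819]
```

View pics/w11.png

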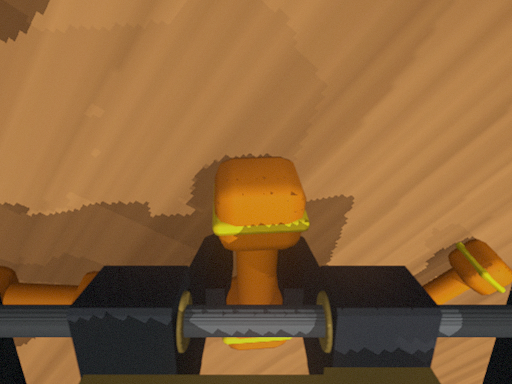

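Emit:
drive_tool([
  [[0, 0, 10, 0, 10], [0, 0, 20, 0, 10], [0, 0, 35, 0, 10], [0, 0, 35, 0, 10], [0, 0, 0, 0, 10]],
])

```text
clock: 16.7
tool_pos: [0.5796, -0.4038, 0.1135]
eef_rot: [0.432, 0.887, -0.03, 0.158]
contact_force: [0.4, -0.8, 0.1]
opening: 0.223
```

```bash
python3 st.py
python3 - <<'E'
from h import *
cv2.imwrite("pics/w12.png",cams.snapshot("wrist"))
E
```

```text
16.7 q [ 0.3179  0.8919  0.3798  1.7602 -0.9302  0.3171  2.043 ] pos [ 0.5796 -0.4038  0.1135] F [ 0.419  -0.8144  0.1357] 0.22323091527979952
toolz [ 0.2537 -0.1896 -0.9485] tilt 18.463729865821865 tooly [0.7766 0.6245 0.0829]
```

View pics/w12.png

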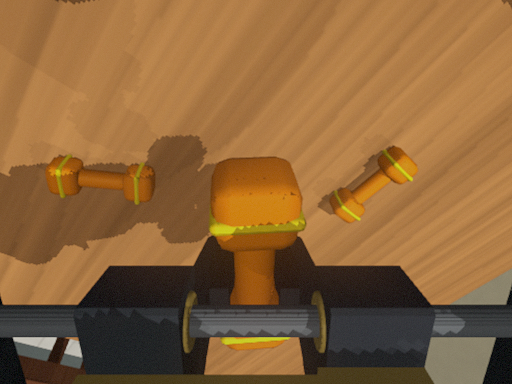

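The rattle is held and lifted: it stays at (255,230) in the wrist view, and the two small look-alikes have not moved. Next I raise it and carry it over to the drawer.

Emit:
drive_tool([
  [[0, 0, 45, 0, 10], [0, 0, 45, 0, 10], [0, 0, 45, 0, 10], [0, 20, 40, 0, 10], [5, 42, 0, 0.09, 10], [5, 42, 0, 0.09, 10], [5, 42, 0, 0.09, 10], [5, 42, 0, 0.09, 10], [5, 42, 0, 0.09, 10], [5, 42, 0, 0.09, 10]],
])

```text
clock: 17.75
tool_pos: [0.6063, -0.1273, 0.2815]
eef_rot: [0.178, 0.972, 0.014, 0.154]
contact_force: [-0.0, 0.5, -0.1]
opening: 0.22
```

Emit:
drive_tool([
  [[5, 42, 0, 0.09, 10], [5, 42, 0, 0.09, 10], [3, 35, 0, 0.08, 10], [0, 0, -20, 0, 10], [0, 0, 0, 0, 10]],
])

```text
clock: 18.25
tool_pos: [0.6179, -0.0087, 0.2595]
eef_rot: [0.052, 0.987, 0.034, 0.149]
contact_force: [-0.4, -0.6, -0.9]
opening: 0.216
```

```bash
python3 st.py
python3 - <<'E'
from h import *
from fit import s
p=sensors.get_state()["tool_pos"];c,n=np.cos(s.x[2]),np.sin(s.x[2]);d=p[:2]-s.x[:2]
print("local",c*d[0]+n*d[1],-n*d[0]+c*d[1])
m=cams.camera_model("wrist")
cv2.imwrite("pics/w13.png",cams.snapshot("wrist"))
W1=cams.mark_of("wrist","drawer_in")
i=cams.snapshot("scene");W2=cams.mark_of("scene","drawer_in");cv2.imwrite("pics/s13.png",cv2.resize(i[80:300,180:420],None,fx=3,fy=2.7))
print(W1,W2)
if W1 and W2: print(tri([ray("wrist",W1[0]["at"],m),ray("scene",W2[0]["at"])]))
E
```

```text
18.25 q [-0.3056  0.582   0.4336  1.8886 -0.6554  0.4934  2.0427] pos [ 0.6179 -0.0087  0.2595] F [-0.3677 -0.6211 -0.8891] 0.2164574100352732
toolz [ 0.2975  0.0516 -0.9533] tilt 17.574905503138833 tooly [0.0922 0.9923 0.0825]
local -0.17233702169720952 -0.04839036346787165
[{'at': [236.3, 109.6], 'confidence': 0.74}] [{'at': [261.5, 200.2], 'confidence': 0.92}]
(array([ 0.59030474, -0.0077667 ,  0.13323635]), [np.float64(0.002414478478564191), np.float64(0.0024144784785640953)])
```

View pics/w13.png

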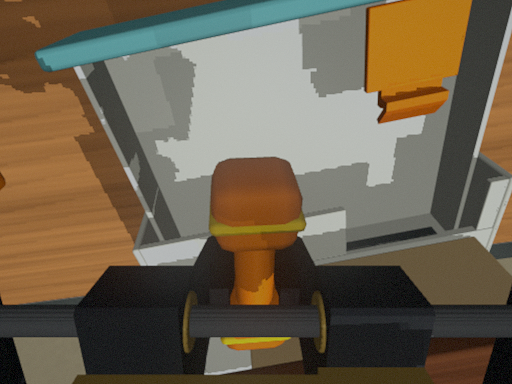

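View pics/s13.png

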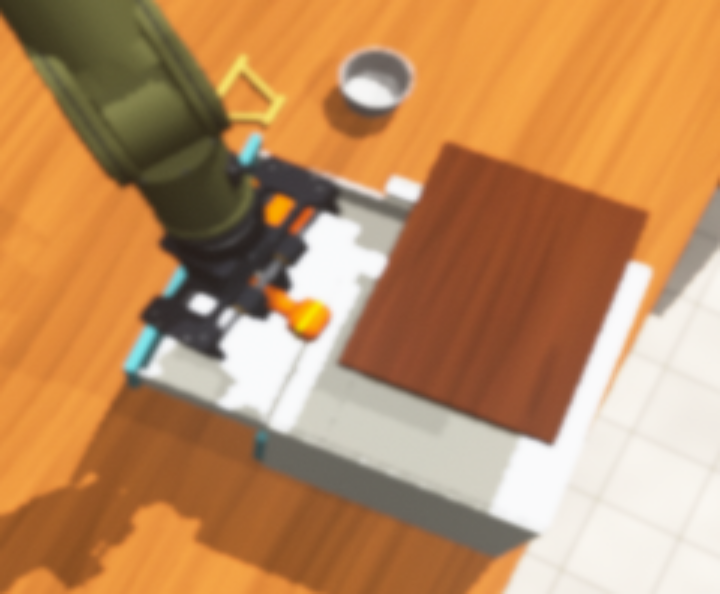

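Run:
```python
from h import *
from fit import W,s
im=cv2.imread("pics/w13.png")
for P,col in [((-.27,-.148,.184),(255,0,255)),((-.28,-.148,.184),(0,255,0)),((-.13,-.15,.194),(255,0,0)),((-.13,.015,.194),(255,0,0)),((-.105,.015,.194),(255,0,0)),((-.27,-.136,.122),(0,0,255)),((-.202,-.136,.122),(0,0,255)),((-.202,-.05,.122),(0,0,255)),((-.25,.04,.176),(0,0,255))]:
    q=proj("wrist",W(s.x,P));print(P,q);cv2.circle(im,tuple(int(round(v)) for v in q),3,col,-1)
cv2.imwrite("pics/w13b.png",im)
```

```text
(-0.27, -0.148, 0.184) [39.94153927 55.40173609]
(-0.28, -0.148, 0.184) [29.15698587 35.9006718 ]
(-0.13, -0.15, 0.194) [133.96654156 244.0838466 ]
(-0.13, 0.015, 0.194) [341.65401394 204.15697743]
(-0.105, 0.015, 0.194) [342.1208327 227.6632711]
(-0.27, -0.136, 0.122) [97.01576143 31.56737508]
(-0.202, -0.136, 0.122) [135.17246857 119.73763604]
(-0.202, -0.05, 0.122) [235.61779186  98.84889746]
(-0.25, 0.04, 0.176) [371.2905244   20.89486809]
```

View pics/w13b.png

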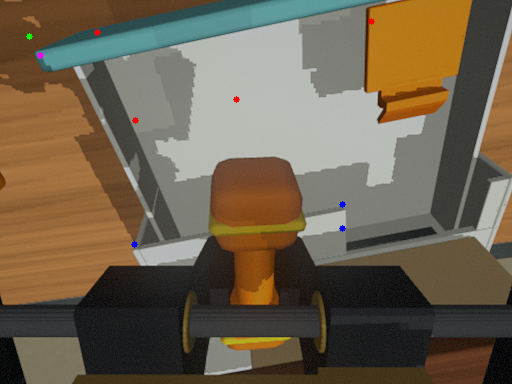

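Run:
```python
from h import *
from scipy.spatial.transform import Rotation as Ro
s0=sensors.get_state()
for dy in (0.1,0.14,.177):
    R=Ro.from_euler("z",dy-np.radians(4.8)).as_matrix()@Ro.from_quat(s0["eef_rot"]).as_matrix()
    print(dy)
    for x in (-.0375,.0375):
        for y in (-.0935,.0935): print((R@np.array([x,y,-.0637])*1000).round())
```

```text
0.1
[   9. -100.   64.]
[24. 86. 79.]
[-62. -93.  42.]
[-47.  93.  57.]
0.14
[  13. -100.   64.]
[20. 87. 79.]
[-59. -95.  42.]
[-51.  91.  57.]
0.177
[ 16. -99.  64.]
[17. 87. 79.]
[-55. -97.  42.]
[-54.  89.  57.]
```

Emit:
drive_tool([
  [[-12, -2, 0, 0.08, 10], [-12, -2, 0, 0.08, 10], [0, 0, -10, 0, 10], [0, 0, -20, 0, 10], [0, 0, 0, 0, 10]],
])

```text
clock: 18.95
tool_pos: [0.5951, -0.0146, 0.2304]
eef_rot: [-0.025, 0.988, 0.046, 0.147]
contact_force: [-0.7, -0.6, -0.5]
opening: 0.218
```

```bash
cat > loc.py <<'E'
from h import *
from fit import s
p=sensors.get_state()["tool_pos"];c,n=np.cos(s.x[2]),np.sin(s.x[2]);d=p[:2]-s.x[:2]
print("local",c*d[0]+n*d[1],-n*d[0]+c*d[1],p[2])
E
python3 st.py; python3 loc.py
```

```text
18.95 q [-0.1621  0.5817  0.2597  1.9683 -0.6938  0.3964  2.2739] pos [ 0.5951 -0.0146  0.2304] F [-0.6911 -0.5634 -0.5316] 0.21794605613436677
toolz [ 0.2885  0.0975 -0.9525] tilt 17.72867912747243 tooly [-0.0625  0.9946  0.0829]
local -0.19557560079115344 -0.052409527237378545 0.23042641862286375
```

Emit:
drive_tool([
  [[0, 1, -20, 0, 10], [0, 1, -20, 0, 10], [0, 0, -15, 0, 10], [0, 0, 0, 0, 10]],
])

```text
clock: 19.35
tool_pos: [0.5955, -0.0126, 0.1761]
eef_rot: [-0.025, 0.988, 0.046, 0.148]
contact_force: [1.1, -0.6, -1.4]
opening: 0.222
```

```bash
python3 st.py; python3 loc.py
python3 - <<'E'
from h import *
cv2.imwrite("pics/w14.png",cams.snapshot("wrist"))
i=cams.snapshot("scene");cv2.imwrite("pics/s14.png",cv2.resize(i[80:300,180:420],None,fx=3,fy=2.7))
E
```

```text
19.35 q [-0.0715  0.6609  0.1105  2.0145 -0.7755  0.2401  2.3639] pos [ 0.5955 -0.0126  0.1761] F [ 1.1345 -0.5817 -1.3542] 0.22248607326461642
toolz [ 0.2893  0.0977 -0.9522] tilt 17.779703076129998 tooly [-0.0635  0.9945  0.0827]
local -0.19492227582755625 -0.0503943104282166 0.17606434102871368
```

View pics/w14.png

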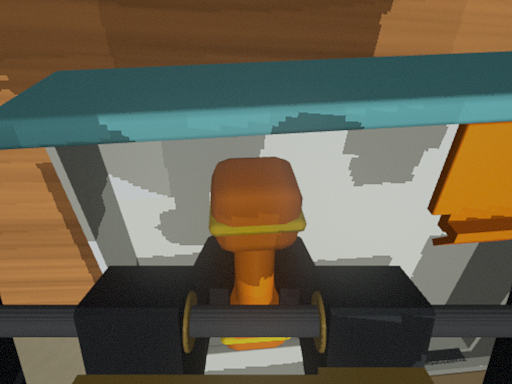

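View pics/s14.png

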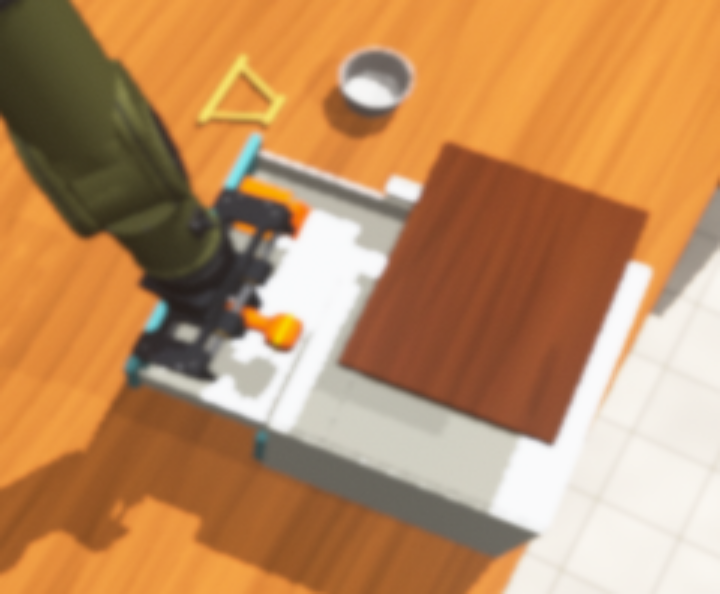

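Emit:
drive_tool([
  [[0, 0, -12, 0, 10], [0, 0, -12, 0, 10], [0, 0, -8, 0, 10], [0, 0, -5, 0, 10], [0, 0, 0, 0, 10]],
])

```text
clock: 19.95
tool_pos: [0.5962, -0.0127, 0.1405]
eef_rot: [-0.026, 0.987, 0.045, 0.149]
contact_force: [-0.2, -1.4, -0.1]
opening: 0.223
```

```bash
python3 st.py; python3 loc.py
python3 - <<'E'
from h import *
i=cams.snapshot("scene");cv2.imwrite("pics/s15.png",cv2.resize(i[80:300,180:420],None,fx=3,fy=2.7))
E
```

```text
19.95 q [ 0.0015  0.72   -0.0072  2.0361 -0.8121  0.1268  2.4145] pos [ 0.5962 -0.0127  0.1405] F [-0.2126 -1.3561 -0.0984] 0.22306093490744766
toolz [ 0.2919  0.0975 -0.9515] tilt 17.92530393275726 tooly [-0.0649  0.9945  0.082 ]
local -0.1943043852544918 -0.05053680223161294 0.14049665098420186
```

View pics/s15.png

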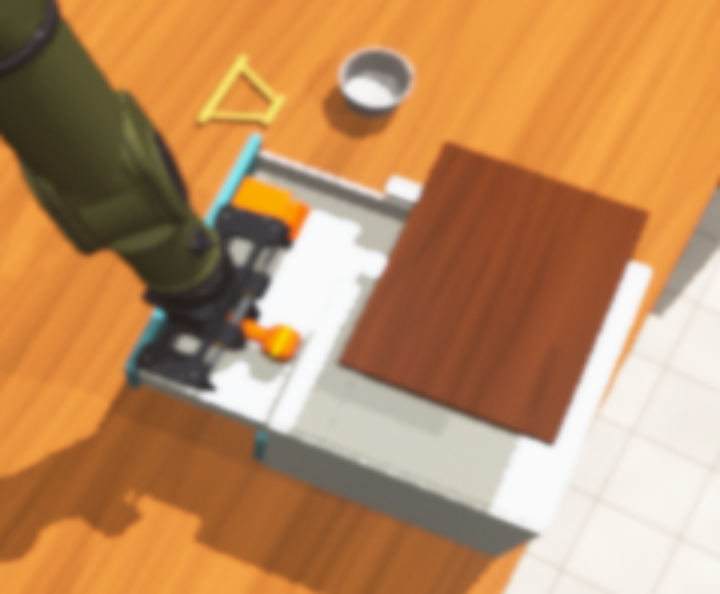

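Emit:
drive_tool([
  [[0, 0, -4, 0, 10], [0, 0, -3, 0, 10], [0, 0, -2, 0, 10], [0, 0, 0, 0, 10]],
])

```text
clock: 20.4
tool_pos: [0.596, -0.0126, 0.1313]
eef_rot: [-0.026, 0.987, 0.045, 0.149]
contact_force: [-0.0, -0.4, -0.3]
opening: 0.22
```

```bash
python3 st.py; python3 loc.py
```

```text
20.4 q [ 0.0193  0.7364 -0.0365  2.0407 -0.8209  0.0986  2.4272] pos [ 0.596  -0.0126  0.1313] F [-0.0365 -0.4086 -0.2808] 0.21964650672257952
toolz [ 0.2916  0.0976 -0.9515] tilt 17.91126586687914 tooly [-0.065   0.9945  0.0821]
local -0.19449718106616787 -0.05044704011949086 0.13130246080118746
```

Emit:
drive_tool([
  [[0, 0, -1, 0, 10], [0, 0, -1, 0, 10], [0, 0, 0, 0, 10]],
])

```text
clock: 20.7
tool_pos: [0.5962, -0.0126, 0.1296]
eef_rot: [-0.026, 0.987, 0.045, 0.149]
contact_force: [0.3, 0.3, -0.3]
opening: 0.221
```

Emit:
drive_tool([
  [[0, 0, 0, 0, 26], [0, 0, 0, 0, 32], [0, 0, 0, 0, 40], [0, 0, 0, 0, 46], [0, 0, 0, 0, 46]],
])

```text
clock: 21.2
tool_pos: [0.5961, -0.0126, 0.1296]
eef_rot: [-0.026, 0.987, 0.045, 0.149]
contact_force: [0.7, 0.1, 0.1]
opening: 0.524
```

```bash
python3 st.py; python3 loc.py
python3 - <<'E'
from h import *
i=cams.snapshot("wrist");cv2.imwrite("pics/w16.png",i)
E
```

```text
21.2 q [ 0.0228  0.7395 -0.0423  2.0414 -0.8232  0.0926  2.4304] pos [ 0.5961 -0.0126  0.1296] F [0.7125 0.1471 0.1108] 0.5237461309938238
toolz [ 0.2921  0.0975 -0.9514] tilt 17.936327289479962 tooly [-0.0652  0.9945  0.0819]
local -0.1943272170595718 -0.05044550357510458 0.12961889729770665
```

View pics/w16.png

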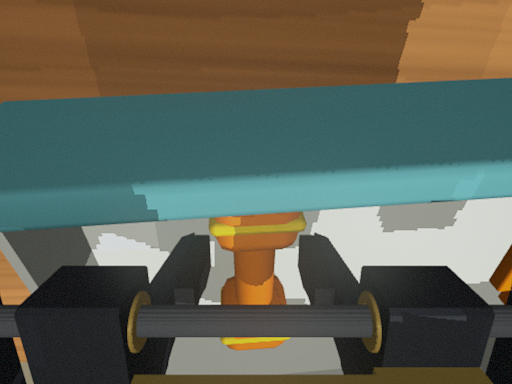

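Emit:
drive_tool([
  [[0, 0, 8, 0, 46], [0, 0, 20, 0, 46], [0, 0, 35, 0, 46], [0, 0, 45, 0, 46], [0, 0, 45, 0, 46], [0, 0, 20, 0, 46], [0, 0, 0, 0, 46]],
])

```text
clock: 21.95
tool_pos: [0.5979, -0.0127, 0.3069]
eef_rot: [-0.027, 0.987, 0.045, 0.153]
contact_force: [0.0, -0.4, -0.6]
opening: 0.524
```

```bash
python3 st.py
python3 - <<'E'
from h import *
i=cams.snapshot("wrist");cv2.imwrite("pics/w17.png",i)
m=cams.camera_model("wrist");
a=cams.mark_of("wrist","rattle_center");cams.snapshot("scene");b=cams.mark_of("scene","rattle_center");print(a,b)
for d in b[:3]: print(tri([ray("wrist",a[0]["at"],m),ray("scene",d["at"])]))
E
```

```text
21.95 q [-0.288   0.4916  0.4451  1.8807 -0.6106  0.5918  2.1795] pos [ 0.5979 -0.0127  0.3069] F [ 0.0013 -0.3861 -0.572 ] 0.52444744311961
toolz [ 0.2992  0.0973 -0.9492] tilt 18.336768670329064 tooly [-0.0662  0.9945  0.0811]
[{'at': [238.3, 118.3], 'confidence': 0.71}] [{'at': [228.8, 331.4], 'confidence': 0.74}, {'at': [261.6, 200.9], 'confidence': 0.67}, {'at': [150.3, 337.4], 'confidence': 0.49}]
(array([ 0.65909357, -0.18701742,  0.0452487 ]), [np.float64(0.18068447472872293), np.float64(0.1806844747287229)])
(array([ 0.59313742, -0.01188059,  0.14127831]), [np.float64(0.002200348192553968), np.float64(0.002200348192553869)])
(array([ 0.53011896, -0.2359919 ,  0.43258132]), [np.float64(0.21353872848538993), np.float64(0.21353872848538985)])
```

View pics/w17.png

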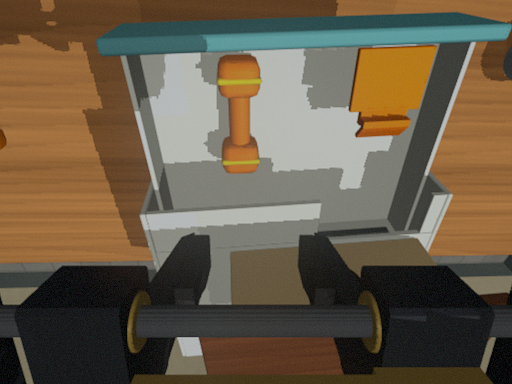

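Emit:
drive_tool([
  [[-35, 7, 0, 0, 0], [-35, 7, 0, 0, 0], [-35, 7, 0, 0, 0], [-35, 7, 0, 0, 0], [-10, 7, -10, 0, 0], [0, 0, 0, 0, 0]],
])

```text
clock: 22.75
tool_pos: [0.4429, 0.0232, 0.2908]
eef_rot: [-0.027, 0.988, 0.046, 0.146]
contact_force: [0.7, -0.6, -0.3]
opening: 0.009
```

```bash
python3 st.py; python3 loc.py
```

```text
22.75 q [-0.4077  0.2997  0.4072  2.2865 -0.6472  0.3459  2.1775] pos [0.4429 0.0232 0.2908] F [ 0.6696 -0.637  -0.3398] 0.008658727679104064
toolz [ 0.2864  0.0985 -0.953 ] tilt 17.626771329252303 tooly [-0.066   0.9944  0.0829]
local -0.3440395955050222 -0.001983981358310908 0.2907973134800745
```

Emit:
drive_tool([
  [[0, 0, -30, 0, 0], [0, 0, -30, 0, 0], [0, 0, -30, 0, 0], [0, 0, -30, 0, 0], [0, 0, 0, 0, 0]],
])

```text
clock: 23.25
tool_pos: [0.4601, 0.0194, 0.1943]
eef_rot: [-0.026, 0.99, 0.046, 0.131]
contact_force: [1.2, 0.3, 0.2]
opening: 0.005
```

```bash
python3 st.py; python3 loc.py
```

```text
23.25 q [-0.041   0.51   -0.0725  2.3393 -0.9992  0.0433  2.5171] pos [0.4601 0.0194 0.1943] F [1.2396 0.2865 0.1965] 0.004933239265103051
toolz [ 0.2577  0.0978 -0.9613] tilt 16.001536019458605 tooly [-0.0631  0.9944  0.0843]
local -0.32718474075452225 -0.007217425578328551 0.19426713366848253
```

Emit:
drive_tool([
  [[-3, 0, -12, -0.06, 0], [-3, 0, -12, -0.06, 0], [-3, 0, -12, -0.05, 0], [0, 0, 0, 0, 0]],
])

```text
clock: 23.65
tool_pos: [0.4627, 0.0194, 0.1824]
eef_rot: [0.056, 0.991, 0.034, 0.119]
contact_force: [-0.8, -0.6, 0.4]
opening: 0.008
```

```bash
python3 st.py; python3 loc.py
```

```text
23.65 q [-0.1396  0.5393  0.0235  2.331  -0.9994  0.0437  2.3304] pos [0.4627 0.0194 0.1824] F [-0.7549 -0.5512  0.3768] 0.008383523943388342
toolz [ 0.2403  0.0541 -0.9692] tilt 14.260111310323284 tooly [0.1037 0.9913 0.081 ]
local -0.32465617642316924 -0.007454433659919241 0.18242291071020628
```

Emit:
drive_tool([
  [[-3, 0, -14, 0, 0], [-3, 0, -14, 0, 0], [-2, 0, -10, 0, 0]],
])

```text
clock: 23.95
tool_pos: [0.466, 0.0181, 0.1625]
eef_rot: [0.056, 0.992, 0.033, 0.104]
contact_force: [-0.7, -0.2, 0.3]
opening: 0.008
```

```bash
python3 st.py; python3 loc.py;python3 - <<'E'
from h import *
i=cams.snapshot("wrist");cv2.imwrite("pics/w18.png",i)
E
```

```text
23.95 q [-0.1248  0.5885  0.0123  2.3126 -0.9996  0.0433  2.3371] pos [0.466  0.0181 0.1625] F [-0.6571 -0.2065  0.2726] 0.007924086943685182
toolz [ 0.2104  0.0542 -0.9761] tilt 12.550000475857445 tooly [0.105  0.9914 0.0777]
local -0.32149989575155197 -0.008977508759610373 0.1624957561070075
```

View pics/w18.png

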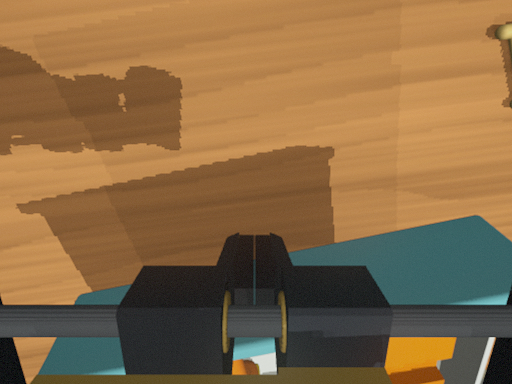

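Emit:
drive_tool([
  [[10, 1, 0, 0, 0], [10, 1, 0, 0, 0], [10, 1, 0, 0, 0], [10, 1, 0, 0, 0], [10, 1, 0, 0, 0], [10, 1, 0, 0, 0], [10, 1, 0, 0, 0], [10, 1, 0, 0, 0], [10, 1, 0, 0, 0], [10, 1, 0, 0, 0]],
])

```text
clock: 25.0
tool_pos: [0.5661, 0.0281, 0.1627]
eef_rot: [0.056, 0.992, 0.033, 0.104]
contact_force: [-0.6, -1.4, -1.1]
opening: 0.006
```

```bash
python3 st.py; python3 loc.py;python3 - <<'E'
from h import *
i=cams.snapshot("scene");cv2.imwrite("pics/s19.png",cv2.resize(i[80:300,180:420],None,fx=3,fy=2.7))
E
```

```text
25.0 q [-0.3245  0.6931  0.3464  2.042  -0.8875  0.3326  2.2108] pos [0.5661 0.0281 0.1627] F [-0.5757 -1.3555 -1.1386] 0.006214677977993589
toolz [ 0.2101  0.0538 -0.9762] tilt 12.528185623017668 tooly [0.1052 0.9914 0.0773]
local -0.22091528969904103 -0.007358721723556196 0.16274772728000875
```

View pics/s19.png

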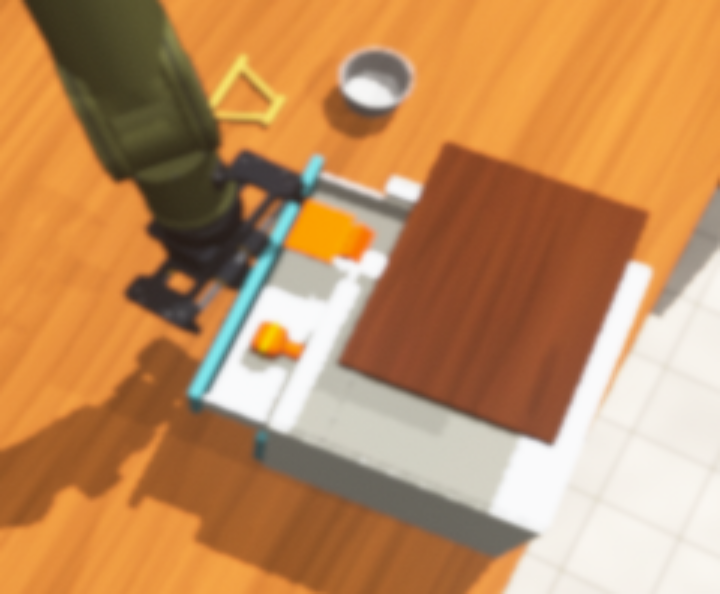

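Emit:
drive_tool([
  [[10, 1, 0, 0, 0], [10, 1, 0, 0, 0], [10, 1, 0, 0, 0], [10, 1, 0, 0, 0], [10, 1, 0, 0, 0], [5, 0.4, 0, 0, 0], [5, 0.4, 0, 0, 0], [0, 0, 0, 0, 0]],
])

```text
clock: 25.85
tool_pos: [0.6261, 0.0342, 0.1627]
eef_rot: [0.056, 0.992, 0.033, 0.104]
contact_force: [-1.4, -0.7, -1.5]
opening: 0.004
```

```bash
python3 st.py; python3 loc.py
```

```text
25.85 q [-0.3663  0.7663  0.4415  1.8698 -0.831   0.4678  2.1219] pos [0.6261 0.0342 0.1627] F [-1.4317 -0.676  -1.4533] 0.004057683076293073
toolz [ 0.2107  0.0539 -0.9761] tilt 12.561936271957965 tooly [0.1047 0.9915 0.0774]
local -0.1606133818789162 -0.006307499375955546 0.1627227647744389
```

Emit:
drive_tool([
  [[4, 0.3, 0, 0, 0], [3, 0.3, 0, 0, 0], [2, 0.2, 0, 0, 0], [0, 0, 0, 0, 0]],
])

```text
clock: 26.25
tool_pos: [0.6343, 0.0351, 0.1628]
eef_rot: [0.056, 0.992, 0.033, 0.104]
contact_force: [-3.6, -0.4, 0.1]
opening: 0.005
```

```bash
python3 st.py; python3 loc.py
```

```text
26.25 q [-0.3696  0.7769  0.4524  1.8444 -0.8237  0.4877  2.109 ] pos [0.6343 0.0351 0.1628] F [-3.5504 -0.4313  0.1378] 0.004824541981305711
toolz [ 0.2097  0.0545 -0.9762] tilt 12.513733734298649 tooly [0.1048 0.9914 0.0778]
local -0.15237331850215868 -0.006153119747958924 0.16277469078171566
```

Force is rising, which means I'm on the bevel. I'll keep pushing in small steps.

Emit:
drive_tool([
  [[3, 0.2, 0, 0, 0], [3, 0.2, 0, 0, 0], [2, 0.2, 0, 0, 0], [0, 0, 0, 0, 0]],
])

```text
clock: 26.65
tool_pos: [0.6351, 0.0351, 0.1624]
eef_rot: [0.057, 0.993, 0.034, 0.097]
contact_force: [-23.8, -3.3, 19.4]
opening: 0.004
```

```bash
python3 st.py; python3 loc.py
```

```text
26.65 q [-0.3719  0.7836  0.4635  1.8297 -0.8141  0.5133  2.098 ] pos [0.6351 0.0351 0.1624] F [-23.7961  -3.3046  19.3666] 0.004105797503113164
toolz [ 0.1973  0.0571 -0.9787] tilt 11.850455403318394 tooly [0.1058 0.9912 0.0791]
local -0.15154373600707405 -0.006204796346879291 0.16236136464812406
```

Emit:
drive_tool([
  [[-8, -0.6, 0, 0, 0], [-20, -2, 0, 0, 0], [-20, 0, 20, 0, 0], [0, 0, 40, 0, 0], [-10, 0, 50, 0, 0], [-10, 0, 50, 0, 0], [0, 0, 0, 0, 0]],
])

```text
clock: 27.35
tool_pos: [0.5792, 0.0322, 0.3285]
eef_rot: [0.056, 0.992, 0.034, 0.112]
contact_force: [1.7, -0.4, 0.2]
opening: 0.008
```

```bash
python3 st.py
python3 - <<'E'
from h import *
from fit import W,s
i=cams.snapshot("wrist");cv2.imwrite("pics/w20.png",cv2.resize(i[20:270,0:400],None,fx=2,fy=2))
for P in [(-.13,.148,.184),(-.13,-.148,.184),(-.142,.148,.184)]: print(2*(proj("wrist",W(s.x,P))-[0,20]))
i=cams.snapshot("top");cv2.imwrite("pics/t20.png",cv2.resize(i[105:215,170:300],None,fx=6,fy=5.4,interpolation=cv2.INTER_CUBIC))
i=cams.snapshot("scene");cv2.imwrite("pics/s20.png",cv2.resize(i[125:290,255:400],None,fx=3.6,fy=3.6,interpolation=cv2.INTER_CUBIC))
E
```

```text
27.35 q [-0.5677  0.5137  0.7247  1.834  -0.5967  0.761   1.9175] pos [0.5792 0.0322 0.3285] F [ 1.6604 -0.4145  0.1605] 0.008047279377172542
toolz [ 0.2255  0.0549 -0.9727] tilt 13.419985142641009 tooly [0.1041 0.9913 0.0801]
[803.89110969 331.91129898]
[244.20296015 445.08474021]
[805.23020936 311.72702188]
```

View pics/w20.png

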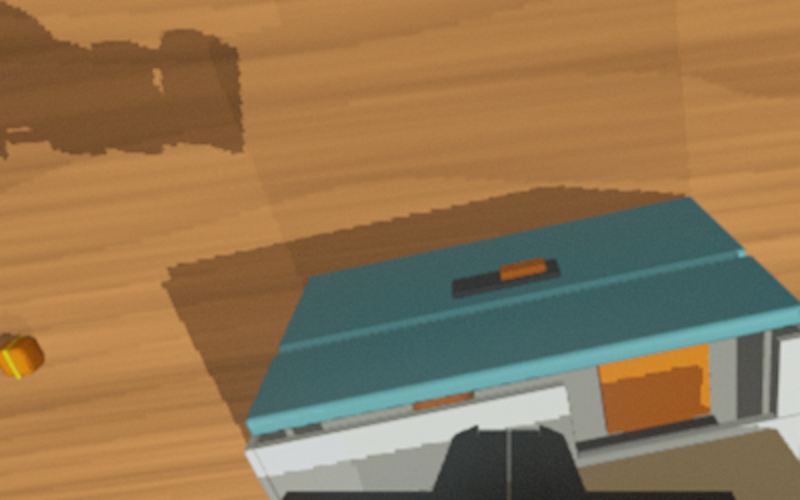

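View pics/t20.png

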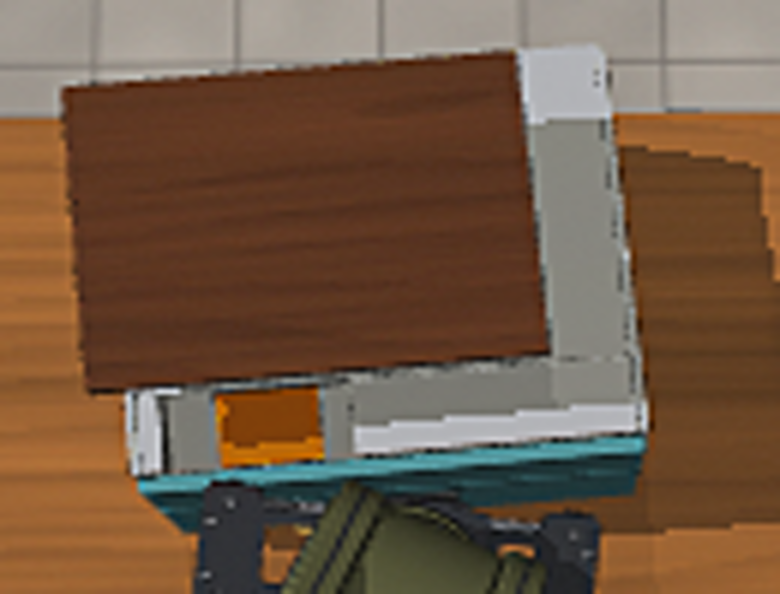

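View pics/s20.png

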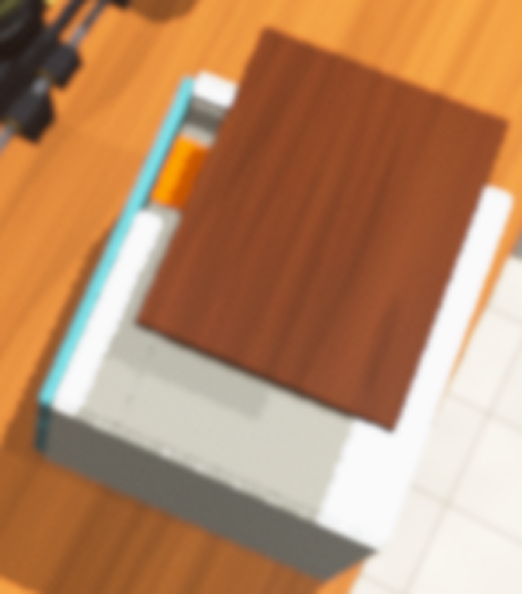

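Run:
```python
from h import *
for c,(r0,r1,c0,c1) in dict(top=(168,195,190,230),scene=(145,195,290,320)).items():
    a=cv2.imread(f"pics/{c}0.png").astype(int);b=cams.snapshot(c).astype(int)
    d=np.abs(a-b).sum(2)[r0:r1,c0:c1];print(c,d.max(),d.mean(),(d>40).sum())
    a0=cv2.imread(f"pics/{c}0.png")[r0:r1,c0:c1];cv2.imwrite(f"pics/cmp_{c}.png",cv2.resize(np.hstack([a0,b[r0:r1,c0:c1].astype(np.uint8)]),None,fx=8,fy=8))
cams.snapshot("scene")
for n in ["cup","ramekin","swing"]: print(n,[np.round(d["at"],1) for d in cams.mark_of("scene",n)][:1])
```

```text
top 185 14.29351851851852 6
scene 33 19.669333333333334 0
cup [array([299.7, 117.3])]
ramekin [array([160.9, 274.5])]
swing [array([260.6, 115.2])]
```

View pics/cmp_top.png

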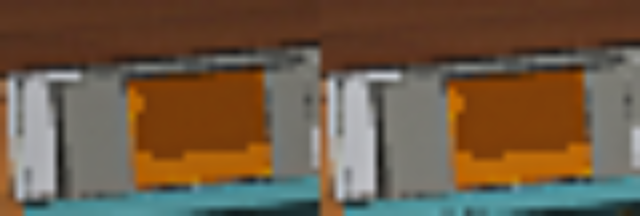

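The catch region matches the starting pictures: drawer shut, catch up, bystanders unmoved, and the tool is clear of everything. I'm handing the job in.

```bash
python3 -c "
from plant import r
print(r.finish_job())"
```

```text
the job is handed in; nothing more can be done
None
```

The orange rattle is in the upper drawer, the drawer is fully shut with its catch up, and I handed the job in at about 27.5 s of the 64 s. No verdict was reported.

**What I did**
- **Lean:** The moves only turn the tool about the vertical. I got a 22° lean by driving the arm up against joint 6's limit, and the lean stayed in the commanded pose.
- **Opening:** I pressed the catch about 8 mm with the drawer still shut, then pulled the drawer open to about 0.136–0.14 m.
- **Rattle:** I gripped the largest of the three dumb-bells, which measured about 110 mm; the two look-alikes were about 77 mm. I lowered it until its expected floor height, let go, and pushed the drawer shut from outside.

**Last checks**
- **Placing:** The rattle measured 0.141 m high after release, against 0.139 m expected. It was lying flat before I shut the drawer.
- **Drawer and catch:** The push ended on the hard stop at about 24 N in x, with the fingertip where the shut drawer should be. The drawer and catch area looks the same as at the start in the top and scene views. That is how I know the catch is up, since there is no direct reading of it.
- **Bystanders:** The cup, ramekin and swing are within about 2 pixels of where they started in the scene view. The tool was clear of everything.

**What disagreed**
- **Forces:** The first press on the catch read 18 N up and 13 N sideways, so I backed off to 7.5 N.
- **Measurements:** One two-view measurement of the drawer floor came out 11 mm high.
- **Lean loss:** The lean fell to about 18° while I pulled the drawer and to about 12° before I shut it, because joints 5 and 6 reached their limits.

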